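# Clip the marble tiles on the turning display stand and set it to its marked stop

### The arm

A 6-joint arm with a two-finger parallel gripper is mounted at the origin on the work surface. World frame = base frame: x ahead of the robot, y to its left, z up, the work surface at z = 0. Lengths are in m, angles in rad, forces in N, time in s.
With the tool pointing down it reaches from about 0.35 to 0.975 m from the base axis. Payload 4.9 kg.
Tool frame: the origin (TCP) lies on the centre line of the jaws, within the pads' length; the fingertips stand manip.tcp_to_tips ahead of it and the grasp point (between the pads) lies 11 mm behind it (manip.tcp_to_tips is the distance from the TCP to the fingertips, in m); x points along the fingers, y is the direction in which the jaws open and shut, and the axes are right-handed (so a half turn about x gives the same grasp; the last joint's range is limited). The gripper opens to 85 mm and grips with 20 to 120 N. Pads are 22 mm wide; open, the fingers measure 114 mm over their backs; the gripper's body (76 mm by 85 mm) begins 54 mm behind the grasp point. The pads swing forward as they close: fully open they stand 13 mm farther back than shut.
Start: joints at [-0.119, 0.053, 1.613, -0, 1.476, -0.119], TCP at [0.625, 0, 0.214] pointing down, gripper open.
Joint ranges: [-3.01, 3.01], [-1.01, 2.22], [0.06, 2.58], [-1.02, 4.17], [0.09, 2.62], [-3.14, 3.14]. Speed limits (rad/s): [2.57, 2.57, 3.14, 3.14, 3.14, 3.14].

### API

Orientations are given as a unit quaternion [w, x, y, z].
In Python, from plant import status, imaging, workorder, manip gives the robot as it stands.
- The arm moves only by the tool carry_out, never from a script. Its argument "moves" is one flat list of numbers, 5 for each row, row after row: the opening, from 0 (shut) to 1 (fully open), then the shift along the tool's x, y, z in cm, then the turn about the tool's x in rad. In form: [claw, tx, ty, tz, twist, claw, tx, ty, tz, twist, ...]. A call has 1 to 12 rows; each row is the pose to reach, as a shift and turn from the pose commanded when the call began, along the tool's axes at that moment; what a row does not reach only later rows make up. A row lasts 1/12 s, in which the tool goes at most 41.7 mm and 7.16 degrees, less where a joint would pass 70% of its speed; a pose out of reach is approached as far as the arm can. A call with a gripper value outside its range is refused whole. The fingers move at their own pace and stop on an object; the grip force is fixed at half the most. Time passes only in rows, so rows that repeat a pose let the fingers close. It gives the time, the measured TCP pose, the force and the opening at its end, in the units of the state.
- status.state(): the state, without advancing time (a new reading comes with each control period).
- imaging.grab_frame(name): name is "scene" or "side" or "wrist"; returns the picture (420x560x3 uint8, red, green, blue); there is no depth.
- imaging.camera_info(name): a dict with "K" (3x3 intrinsics, pixels), "R" (3x3) and "t" (3): a world point X has camera coordinates R X + t. Camera axes: x right, y down, z forward; pixel columns grow to the right and rows downward; lengths in m; the calibration is good to about 2 mm. A picture is of the moment at which its call begins: read the wrist's pose just before it. camera_info takes no time and is no camera call; for the wrist camera it gives the pose at the moment of the call.
- workorder.job_done(): hands the job in, once; it reports no verdict.
The state is a dict: "time": time; "joint_pos": joint angles; "joint_vel": joint speeds; "joint_efforts": joint torques, N m; "tool_pos": TCP position; "tool_rot": TCP orientation; "contact_force": force on the tool from outside, world axes, zero at the start; "ft_torque": the same for the moment, N m; "gripper_width": opening from 0.0 (shut) to 1.0 (fully open).
Only numpy, scipy, OpenCV 4.12 (cv2) and the standard library are available. Lean on these libraries where they do the work, as an engineer would, in place of code of your own. Each camera call takes 0.05 s, during which the arm holds its last target.

### The job

Fit every loose marble tile to the turning display stand, one to a seat in any free seat, pressed down until it lies level and flat on the deck, held under both of its spring catches. Also turn the stand's deck to the stop marked by the domed button: lift the sprung plunger by its knurled knob, swing the deck round and let the plunger drop fully home in that slot. Leave the angel, the igloo and the glass globe standing where they are.

Things in the scene. Friction and masses are not known exactly. Their poses are not given: they have to be found in the camera images.
- deck (a joint): turning angle of the stand's deck about its upright axis, rad; 0 at the start (plunger in the middle slot), grows anticlockwise seen from above; slots at -1.047, 0 and +1.047, end stops at -1.22 and +1.22. Locked (play about 0.01 rad either way) while the plunger is down in a slot; otherwise it turns with 0.12 N m of friction and stays where left
- plunger (a joint): lift of the sprung locking plunger, m: 0 = fully home in a slot, 0.015 = fully up. Its round-ended pin reaches 9 mm into a slot, so it is clear of it from 0.010 up; let go between slots it rides on the flange at about 0.009 and drops in when a slot comes under it. The spring pushes it down with 5 N when home, 8 N when fully up
- hub (a point): centre of the deck's flat top, on its turning axis, 61 mm above the shelf. The deck is a cherry-wood disc 238 mm across, over a fixed gold-toned (brass) pedestal base; the base's flange is 320 mm across, its top 40 mm above the shelf, with three black slots 12 mm wide in it. The axes turn with the deck: the plunger lies in its -x direction, 134 mm out
- knob (a point): centre of the plunger's knurled brass knob: upright cylinder 26 mm across, 21 mm high, this point 108 mm above the shelf when home. It stands on a bracket at the deck's rim, 134 mm from the axis, goes round with the deck, pulls straight up and does not twist. Only its 9 mm thick pin is under it, down to a barrel 18 mm across whose top is 35 mm below this point when home
- dome: small domed steel button, 14 mm across, 10 mm high, fixed on the base's flange just outside one of the two outer slots: it marks the wanted stop. Origin at the centre of its underside, 151.5 mm from the deck's axis, in line with its slot: with the plunger in that slot the knob's axis is 17.5 mm from it, seen from above
- screw: flat steel screw head, 10 mm across, 1.5 mm high, in the same place outside the other outer slot: not the wanted stop
- seat0 (a point): one of the deck's five seats, each for one tile: the point on the deck's top at the seat's middle (a grey square 46 mm wide shows it), 80 mm from the axis, x outward from the axis, y along the rim, z up. Two bevelled spring catches face each other across it: bolts 16 mm wide along y, their tips at x = -20 and +20 mm, 10 mm above the deck, sloping 45 degrees above and below the tip
- seat1 (a point): another seat, same form as seat0. Each bolt slides outward (up to 6 mm) into a brass block 22 mm wide along y, 12 mm deep, its face at x = 25.5 mm (-25.5 mm), its top 15.5 mm above the deck. Four round-topped steel pins 6 mm thick and 7 mm high stand at x = +-18, y = +-28 mm, so a seated tile has 2 mm of play each way in y
- seat2 (a point): another seat, same form as seat0. A tile set down square with the seat rests on the upper slopes of both catches, its underside about 13 mm above the deck. Pressed at its middle with about 8 to 14 N it pushes the bolts apart and snaps down flat on the deck; the bolts then hold its top edges and it stays down
- seat3 (a point): another seat, same form as seat0. The seats turn with the deck; seen along the deck's own axes (point hub) they lie at 0, 60, 120, -120 and -60 degrees for seats 0 to 4, the plunger at 180 degrees
- seat4 (a point): another seat, same form as seat0
- tile0: square marble display tile 46 x 46 x 8 mm, about 45 g, lying loose on the shelf at the start; origin at its centre, z through its thickness, x and y along its sides. All tiles are alike, and so are both faces; seated, its origin is 4 mm above the seat point. Three to five of the tiles are present
- tile1: square marble display tile 46 x 46 x 8 mm, about 45 g, lying loose on the shelf at the start; origin at its centre, z through its thickness, x and y along its sides. All tiles are alike, and so are both faces; seated, its origin is 4 mm above the seat point. Three to five of the tiles are present
- tile2: square marble display tile 46 x 46 x 8 mm, about 45 g, lying loose on the shelf at the start; origin at its centre, z through its thickness, x and y along its sides. All tiles are alike, and so are both faces; seated, its origin is 4 mm above the seat point. Three to five of the tiles are present
- tile3: square marble display tile 46 x 46 x 8 mm, about 45 g, lying loose on the shelf at the start; origin at its centre, z through its thickness, x and y along its sides. All tiles are alike, and so are both faces; seated, its origin is 4 mm above the seat point. Three to five of the tiles are present
- tile4: square marble display tile 46 x 46 x 8 mm, about 45 g, lying loose on the shelf at the start; origin at its centre, z through its thickness, x and y along its sides. All tiles are alike, and so are both faces; seated, its origin is 4 mm above the seat point. Three to five of the tiles are present
- angel: bisque angel figurine, 72 mm across the foot, 115 mm high, standing loose; origin at the centre of its underside. To be left alone
- igloo: blue resin igloo, dome 110 mm across and 58 mm high with a short entrance tunnel towards its own -x (70 mm out), standing loose; origin at the centre of its underside. To be left alone
- globe: clear glass globe 84 mm across on a gold-toned pedestal foot 84 mm across, 126 mm high in all, standing loose; origin at the centre of its underside. To be left alone
Mind the look-alikes: they are no part of the job. Leave any black look-alike of the tile0 alone.

How it is judged:
By the outcome, as a careful person would: the job done as asked, in the order asked, and still so for the second after the job is handed in, with the robot touching nothing.
Of tile0, tile1, tile2, tile3, tile4 only 3 to 5 are there at a start; the rules pass over those that are not, and their reading is None.
At some moment in a run one of tile0, tile1, tile2, tile3, tile4 may be knocked a few centimetres aside while the robot is not near it.
Once in a run the grip may slacken for a moment while it holds something.
It also fails if it takes over 210 s, if anything falls off the work surface, if the arm or the gripper's body presses on something with over 40 N, if the wrist force passes 120 N, or if a joint passes its speed limit or range.

## Working session

There is one attempt and no reset: what is moved stays moved. The work goes in short steps, Python scripts to look and compute and a tool call to move; the robot and the scene stay as the last step left them, time stands still between calls to the robot, and variables do not carry over. Pictures are saved under pics/ and viewed, and the job is handed in when it is done.

Besides the shell and the picture viewer there is one more tool, called after "Call:" as name(argument=value, ...) on one line, values as JSON. carry_out: Moves the arm, as the interface text tells. Its arguments: {"type":"object","properties":{"moves":{"type":"array","items":{"type":"number"}}},"required":["moves"]}

```bash
ls; mkdir -p pics; python3 - <<'E'
from plant import status, imaging, workorder, manip
import cv2
print(status.state()); print([a for a in dir(manip) if a[0]!='_'], manip.tcp_to_tips)
for n in ["scene","side","wrist"]:
    f=imaging.grab_frame(n); cv2.imwrite(f"pics/{n}0.png",f[:,:,::-1]); print(n,imaging.camera_info(n))
E
```

```text
pics
{'time': 0.0, 'joint_pos': array([-1.19013465e-01,  5.33520207e-02,  1.61425875e+00,  7.95879001e-06,
        1.47598281e+00, -1.19024927e-01]), 'joint_vel': array([ 0.00269406,  0.00215412,  0.00026093, -0.00097118, -0.002255  ,
       -0.00124903]), 'joint_efforts': array([ 2.70554956e-04, -3.93670499e+01, -3.70175600e+01, -1.62778279e-04,
        6.93513779e-03, -6.06393527e-06]), 'tool_pos': array([6.24363444e-01, 7.04851604e-05, 2.13087095e-01]), 'tool_rot': array([ 0.4994446 ,  0.49956198,  0.50056025, -0.50043217]), 'contact_force': array([ 0.57161472, -0.28710368,  0.72513895]), 'ft_torque': array([-0.00608644,  0.0193709 , -0.0079435 ]), 'gripper_width': 0.9952171033678895}
['IKError', 'tcp_to_tips'] 0.008
scene {'K': array([[404.68472657,   0.        , 276.96741306],
       [  0.        , 404.68472657, 203.72708267],
       [  0.        ,   0.        ,   1.        ]]), 'R': array([[-0.73218747,  0.68109137,  0.00400629],
       [ 0.3734716 ,  0.40639481, -0.83388382],
       [-0.56957921, -0.60906305, -0.55192547]]), 't': array([ 0.39797925, -0.0992795 ,  1.52301575])}
side {'K': array([[408.91528221,   0.        , 282.09181901],
       [  0.        , 408.91528221, 211.60862605],
       [  0.        ,   0.        ,   1.        ]]), 'R': array([[ 0.94115992, -0.33786005,  0.00828231],
       [-0.16542801, -0.48191785, -0.86045846],
       [ 0.29470593,  0.80845889, -0.50945328]]), 't': array([-0.51024363,  0.15333858,  1.07171447])}
wrist {'K': array([[317.18772789,   0.        , 281.45487502],
       [  0.        , 317.18772789, 212.56180064],
       [  0.        ,   0.        ,   1.        ]]), 'R': array([[ 9.99997566e-01, -9.75339687e-04, -1.97931799e-03],
       [-2.72056775e-04, -9.44661322e-01,  3.28047120e-01],
       [-2.18974252e-03, -3.28045783e-01, -9.44659288e-01]]), 't': array([-0.62407222, -0.04297426,  0.38164917])}
```

View pics/scene0.png

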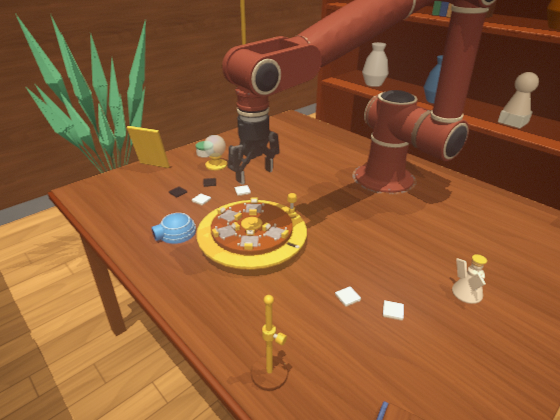

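View pics/side0.png

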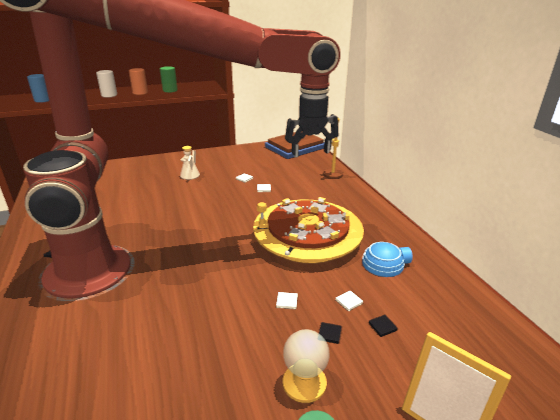

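View pics/wrist0.png

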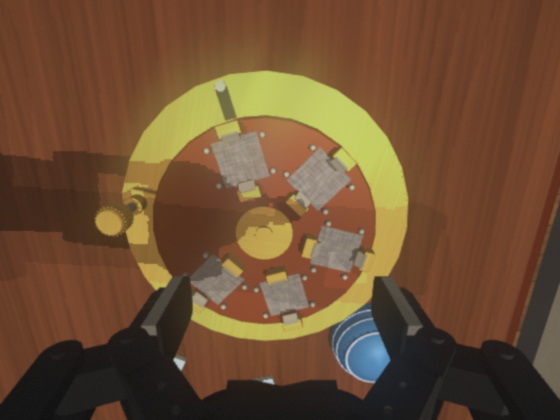

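```bash
cat > h.py <<'E'
import numpy as np, cv2
from plant import status, imaging, workorder, manip
from scipy.spatial.transform import Rotation as Rn
def cam(n):
    c=imaging.camera_info(n); return c["K"],c["R"],c["t"]
def grab(n,tag):
    c=cam(n); f=imaging.grab_frame(n); cv2.imwrite(f"pics/{tag}.png",f[:,:,::-1]); return f,c
def ray(c,u,v,z):
    K,R,t=c; C=-R.T@t; d=R.T@np.linalg.inv(K)@np.array([u,v,1.]); return C+d*(z-C[2])/d[2]
def proj(c,X):
    K,R,t=c; p=K@(R@np.asarray(X,float)+t); return p[:2]/p[2]
def trot():
    q=status.state()['tool_rot']; return Rn.from_quat([q[1],q[2],q[3],q[0]]).as_matrix()
def crop(f,x0,y0,x1,y1,k,name):
    cv2.imwrite(f"pics/{name}.png",cv2.resize(f[y0:y1,x0:x1,::-1],None,fx=k,fy=k,interpolation=cv2.INTER_CUBIC))
def tiles(f,c,z=0.008,lo=200,amin=40):
    hsv=cv2.cvtColor(f,cv2.COLOR_RGB2HSV)
    m=((hsv[...,2]>lo)&(hsv[...,1]<40)).astype(np.uint8)
    cs,_=cv2.findContours(m,cv2.RETR_EXTERNAL,cv2.CHAIN_APPROX_NONE)
    out=[]
    for k in cs:
        if cv2.contourArea(k)<amin: continue
        P=np.array([ray(c,u+0.0,v,z)[:2] for u,v in k[:,0]],np.float32)
        (cx,cy),(w,h),a=cv2.minAreaRect(P*1000)
        out.append((k[:,0].mean(0).round(),round(cx,1),round(cy,1),round(w,1),round(h,1),round(a,1)))
    return out
E
python3 - <<'E'
from h import *
fs={n:cv2.imread(f"pics/{n}0.png")[:,:,::-1] for n in ["scene","side","wrist"]}
crop(fs["scene"],140,130,420,330,2.8,"sc_c"); crop(fs["side"],230,170,430,350,3,"sd_c"); crop(fs["wrist"],90,50,430,340,2,"wr_c")
for n in fs:
    print(n); 
    for o in tiles(fs[n],cam(n)): 
        print(o)
E
```

```text
scene
(array([393., 309.]), 530.9, 396.5, 48.4, 46.9, 32.5)
(array([348., 295.]), 575.6, 294.9, 49.9, 47.2, 73.6)
(array([201., 198.]), 593.0, -329.8, 48.9, 47.1, 17.1)
(array([242., 189.]), 451.7, -279.0, 50.4, 47.2, 65.8)
(array([211., 140.]), 292.8, -692.7, 93.5, 40.7, 35.2)
side
(array([308., 342.]), 448.0, -420.1, 49.1, 44.9, 31.1)
(array([286., 299.]), 451.3, -284.8, 51.6, 46.8, 64.3)
(array([349., 300.]), 592.4, -334.1, 48.4, 49.9, 14.4)
(array([325., 231.]), 663.6, -51.3, 45.1, 45.3, 8.5)
(array([336., 219.]), 724.7, 12.1, 40.9, 44.9, 79.7)
(array([290., 207.]), 617.5, 119.4, 43.1, 41.2, 16.1)
(array([263., 187.]), 573.9, 287.2, 54.9, 47.2, 71.7)
(array([244., 177.]), 531.1, 395.0, 50.7, 44.2, 31.7)
(array([557., 112.]), 2448.8, 682.3, 572.0, 36.7, 40.0)
wrist
```

View pics/sc_c.png

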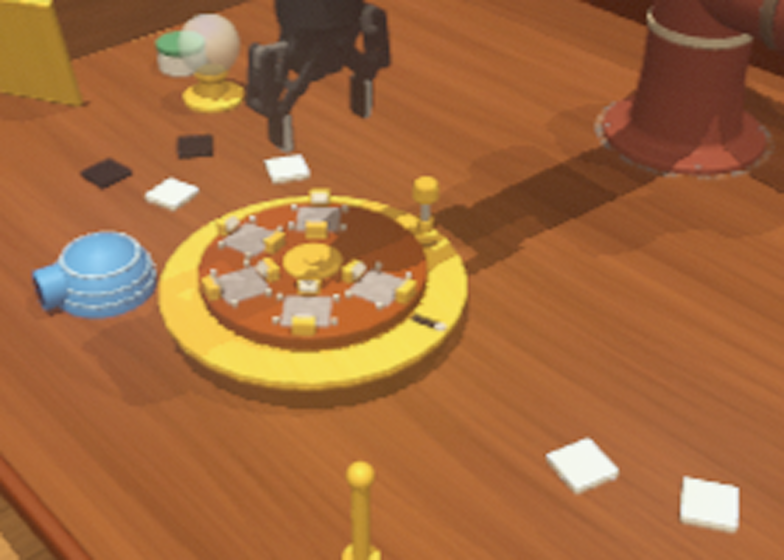

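View pics/sd_c.png

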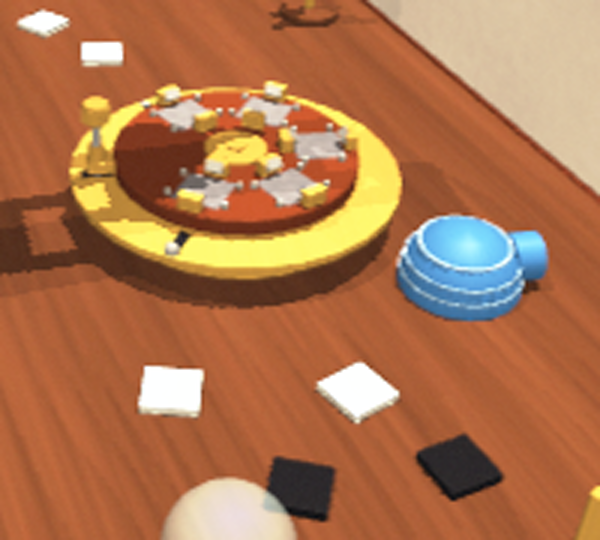

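View pics/wr_c.png

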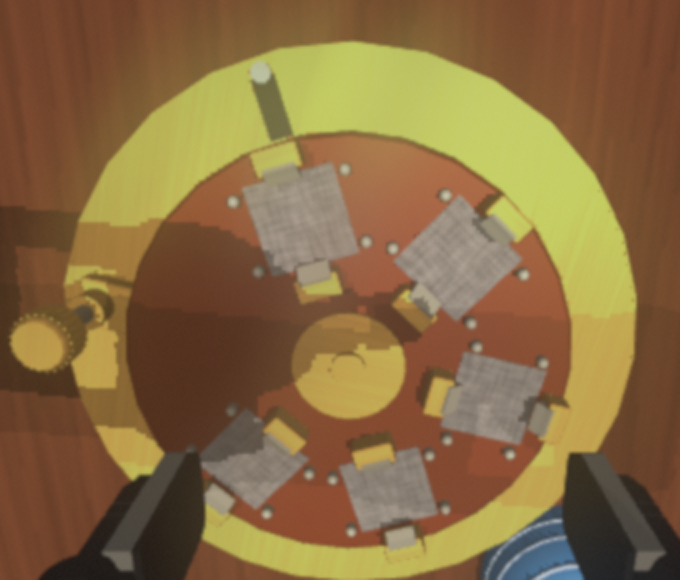

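```bash
python3 - <<'E'
from h import *
fs={n:cv2.imread(f"pics/{n}0.png")[:,:,::-1] for n in ["scene","side","wrist"]}
f=fs["wrist"];c=cam("wrist")
hsv=cv2.cvtColor(f,cv2.COLOR_RGB2HSV)
m=((hsv[...,1]<75)&(hsv[...,2]>60)).astype(np.uint8)
m=cv2.morphologyEx(m,cv2.MORPH_OPEN,np.ones((5,5)))
cs,_=cv2.findContours(m,cv2.RETR_EXTERNAL,cv2.CHAIN_APPROX_NONE)
S=[]
for k in cs:
    if cv2.contourArea(k)<700: continue
    r=cv2.minAreaRect(k); u,v=r[0]; X=ray(c,u,v,.061); print((u,v),r[1],X,cv2.contourArea(k))
    if 100<v<320: S.append(X[:2])
for n,(x,y) in dict(slotT=(222,88),knob=(110,222),hub=(264,233)).items():
    print(n,ray(c,x,y,{'slotT':.042,'knob':.1185,'hub':.065}[n]))
for n,b in [("side",(265,230,315,265)),("scene",(270,225,320,260))]:
    crop(fs[n],*b,12,n+"_mk")
E
```

```text
(545.9999389648438, 340.9999694824219) (109.99998474121094, 25.999996185302734) [ 0.94429637 -0.18919038  0.061     ] 1598.0
(283.9293212890625, 294.74365234375) (34.83669662475586, 40.62065124511719) [ 0.6269082  -0.12415472  0.061     ] 1202.0
(214.50247192382812, 280.0498962402344) (40.43134689331055, 37.25334548950195) [ 0.5486841  -0.10493058  0.061     ] 1262.5
(339.3095703125, 249.5747528076172) (52.42539978027344, 39.05088806152344) [ 0.68696943 -0.06706398  0.061     ] 1653.0
(318.2500305175781, 179.75001525878906) (43.84061813354492, 58.68986129760742) [0.66122744 0.01044967 0.061     ] 2107.0
(240.8500213623047, 161.0500030517578) (60.08326721191406, 45.85302734375) [0.5841393 0.0293527 0.061    ] 2230.0
slotT [0.56636672 0.09730711 0.042     ]
knob [ 0.47675148 -0.01307593  0.1185    ]
hub [ 0.60577928 -0.04587411  0.065     ]
```

View pics/side_mk.png

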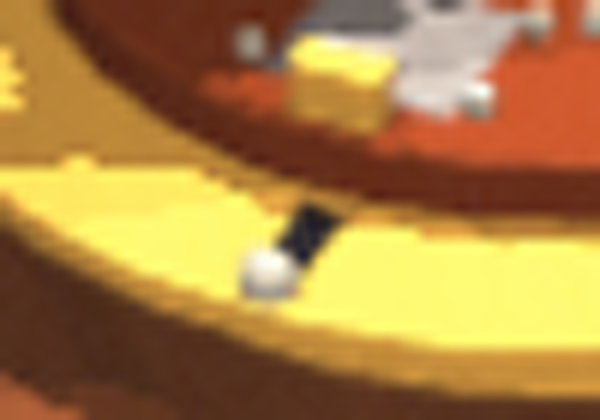

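View pics/scene_mk.png

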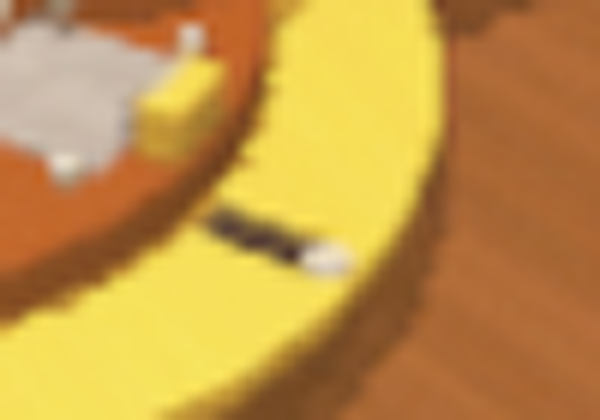

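```bash
python3 - <<'E'
from h import *
from scipy.optimize import least_squares
W={4:(.6269,-.12415),3:(.5487,-.1049),0:(.6870,-.06706),1:(.6612,.01045),2:(.5841,.02935)}
A={0:0,1:60,2:120,3:-120,4:-60}
def r(p,s=.08):
    o=[]
    for i,w in W.items():
        a=p[2]+np.radians(A[i]); o+=[p[0]+s*np.cos(a)-w[0],p[1]+s*np.sin(a)-w[1]]
    return np.array(o)
s=least_squares(r,[.606,-.046,-.25]); print(s.x,np.degrees(s.x[2])); print((s.fun*1000).round(1))
h=s.x
for i in A:
    a=h[2]+np.radians(A[i]); print(i,h[:2]+.08*np.array([np.cos(a),np.sin(a)]))
print("knob",h[:2]-.134*np.array([np.cos(h[2]),np.sin(h[2])]))
for n in ["scene","side"]:
    c=cam(n); print(n,'hub',proj(c,[h[0],h[1],.065]),'knob',proj(c,[*(h[:2]-.134*np.array([np.cos(h[2]),np.sin(h[2])])),.108]))
    for s_ in (1,-1):
        a=h[2]+np.pi+s_*1.0472; print('mark',s_,proj(c,[*(h[:2]+.1515*np.array([np.cos(a),np.sin(a)])),.045]))
print(ray(cam("side"),287.5,252.5,.045))
E
```

```text
[ 0.60607003 -0.04733253 -0.24813047] -14.216828499603904
[ 0.9 -0.2  1.6  0.2 -3.4  0.1  0.7 -0.4  0.2  0.3]
0 [ 0.68361989 -0.0669799 ]
1 [0.66186008 0.01000394]
2 [0.58431022 0.02965131]
3 [ 0.55027998 -0.10466899]
4 [ 0.62782984 -0.12431636]
knob [ 0.47617401 -0.01442318]
scene hub [250.09072713 222.26554979] knob [290.42567424 197.87638283]
mark 1 [253.9408377  199.62028028]
mark -1 [295.68200502 245.10892488]
side hub [308.6934477  218.53109603] knob [261.98450303 207.53410452]
mark 1 [287.35672789 252.48138748]
mark -1 [278.45727607 203.31137914]
[ 0.50074379 -0.15611314  0.045     ]
```

Call:
carry_out(moves=[1,0,-5,12,0,1,0,-10,24,0,1,0,-10,24,0,1,0,-10,24,0,1,0,-10,24,0,1,0,-10,24,0,1,0,-10,24,0,1,0,-10,24,0,1,0,-10,24,0,1,0,-10,24,0])

```text
time: 0.98
tool_pos: [0.5254, -0.2389, 0.2141]
tool_rot: [0.5, 0.5, 0.5, -0.5]
contact_force: [-0.2, 0.4, -0.2]
gripper_width: 1.001
```

```bash
python3 - <<'E'
from h import *
s=status.state();print(s['time'],s['tool_pos'],s['tool_rot'])
f,c=grab("wrist","w1")
for o in tiles(f,c): print(o)
E
```

```text
0.9833 [ 0.52536885 -0.23886779  0.21405841] [ 0.50004755  0.49990477  0.50048707 -0.49956017]
(array([335., 249.]), 593.1, -332.1, 45.1, 45.4, 15.0)
(array([233., 225.]), 467.7, -299.3, 36.1, 13.0, 41.0)
(array([493., 176.]), 773.0, -239.3, 90.6, 91.0, 72.5)
```

View pics/w1.png

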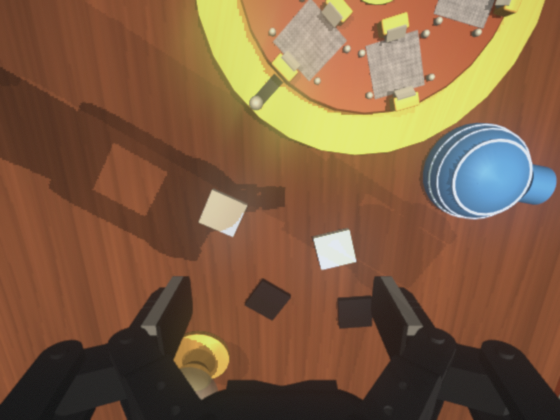

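```bash
cat >> h.py <<'E'
def tiles2(f,c,z=0.008,smax=110,vmin=110):
    hsv=cv2.cvtColor(f,cv2.COLOR_RGB2HSV)
    m=((hsv[...,2]>vmin)&(hsv[...,1]<smax)).astype(np.uint8)
    m=cv2.morphologyEx(m,cv2.MORPH_OPEN,np.ones((3,3)))
    cs,_=cv2.findContours(m,cv2.RETR_EXTERNAL,cv2.CHAIN_APPROX_NONE)
    for k in cs:
        if cv2.contourArea(k)<150: continue
        P=np.array([ray(c,u,v,z)[:2] for u,v in k[:,0]],np.float32)
        (cx,cy),(w,h),a=cv2.minAreaRect(P*1000)
        if 38<w<58 and 38<h<58: print(k[:,0].mean(0).round(),round(cx,1),round(cy,1),round(w,1),round(h,1),round(a,1))
E
python3 - <<'E'
from h import *
f=cv2.imread("pics/w1.png")[:,:,::-1];c=cam("wrist")
tiles2(f,c)
print(f[213,215:230].tolist())
E
```

```text
[335. 249.] 592.9 -331.0 49.7 51.8 14.8
[223. 213.] 453.3 -282.6 50.4 48.9 64.8
[[216, 203, 170], [215, 202, 169], [215, 202, 169], [215, 202, 169], [215, 200, 168], [215, 200, 168], [215, 200, 168], [214, 199, 167], [214, 198, 167], [213, 197, 166], [213, 197, 167], [213, 197, 166], [213, 196, 166], [212, 196, 165], [211, 195, 164]]
```

Call:
carry_out(moves=[1,1,3,4,-0.12,0.8,4,6.8,8,-0.24,0.8,8,6.8,9.2,-0.26,0.8,11.4,6.8,9.2,-0.26,0.8,11.4,6.8,9.2,-0.26,0.8,11.4,6.8,9.2,-0.26,0.8,11.4,6.8,9.2,-0.26,0.8,11.4,6.8,9.2,-0.26])

```text
time: 1.7
tool_pos: [0.5945, -0.3316, 0.1033]
tool_rot: [0.562, 0.431, 0.56, -0.43]
contact_force: [0.2, -0.2, 0.3]
gripper_width: 0.805
```

```bash
python3 - <<'E'
from h import *
s=status.state();print(s['time'],s['tool_pos'],s['gripper_width'])
f,c=grab("wrist","w2")
tiles2(f,c)
print(proj(c,[*s['tool_pos'][:2],.008]))
E
```

```text
1.7 [ 0.5944535  -0.33159424  0.1032597 ] 0.8048393331546698
[281.42247648 206.94268295]
```

View pics/w2.png

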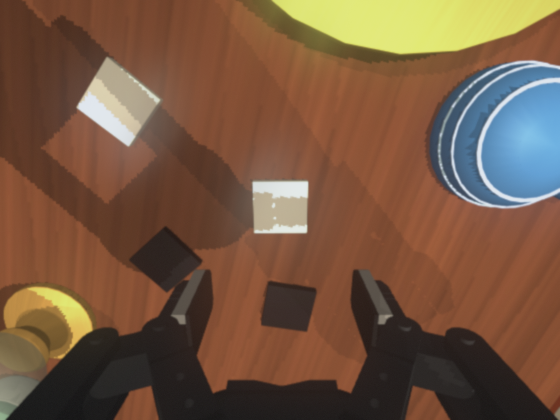

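Call:
carry_out(moves=[0.8,4,0,0,0,0.7,7,0,0,0,0.68,8,0,0,0,0.68,8.5,0,0,0,0.68,8.7,0,0,0,0.68,8.7,0,0,0,0.68,8.7,0,0,0])

```text
time: 2.33
tool_pos: [0.5945, -0.333, 0.0161]
tool_rot: [0.562, 0.431, 0.559, -0.431]
contact_force: [0.0, -0.1, -0.3]
gripper_width: 0.681
```

```bash
python3 - <<'E'
from h import *
s=status.state();print(s['time'],s['tool_pos'],s['gripper_width'],s['contact_force'])
f,c=grab("wrist","w3");f,c=grab("side","s3"); crop(f,280,220,430,340,5,"s3c")
E
```

```text
2.3333 [ 0.59454691 -0.33301319  0.01610879] 0.6807270988986533 [ 0.0497406  -0.09762289 -0.3049904 ]
```

View pics/w3.png

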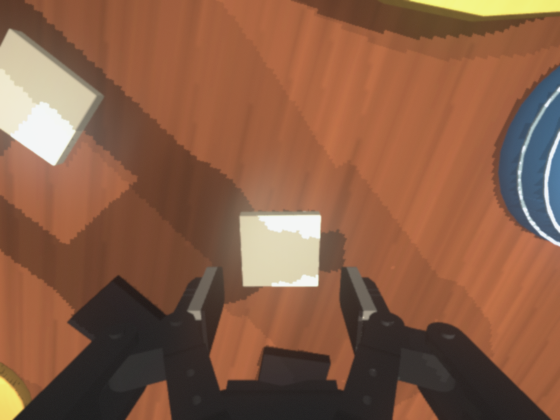

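View pics/s3c.png

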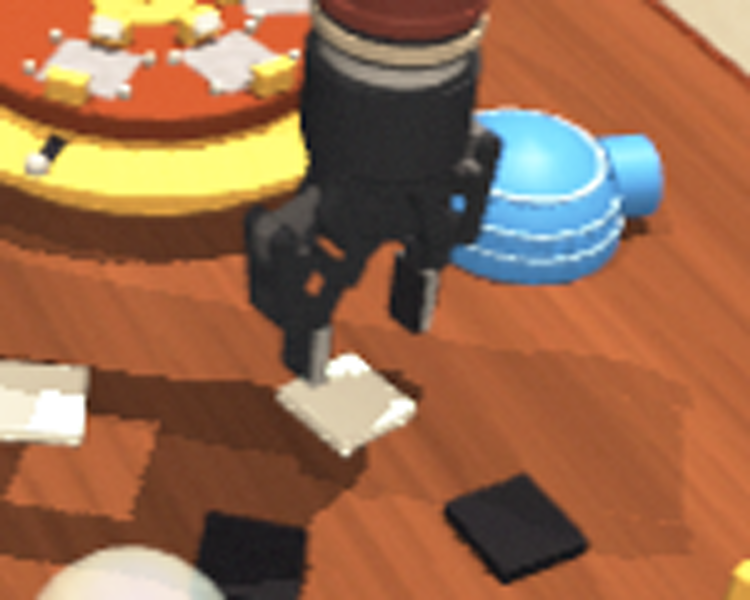

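```bash
python3 - <<'E'
from h import *
s=status.state();T=trot();p=s['tool_pos'];c=cam("wrist")
for d in (0,-.008,.008,.016,-.011-.0):
    for y in (-.03,0,.03): print(d,y,proj(c,p+T@[-d,y,0]).round(), end=' ')
    print()
f=cv2.imread("pics/w3.png")[:,:,::-1]
tiles2(f,c)
for px in [(243,213),(321,213),(319,286),(243,286)]: print(ray(c,*px,.008)*1000)
c=cam("side")
for px in [(320,340/5+220)]: print()
for d in (-.008,0,.008): print(proj(c,p+T@[-d,-.03,0]),proj(c,p+T@[-d,.03,0]))
E
```

```text
0 -0.03 [229. 260.] 0 0 [282. 260.] 0 0.03 [335. 260.] 
-0.008 -0.03 [231. 254.] -0.008 0 [282. 254.] -0.008 0.03 [333. 254.] 
0.008 -0.03 [226. 267.] 0.008 0 [282. 267.] 0.008 0.03 [337. 267.] 
0.016 -0.03 [224. 275.] 0.016 0 [282. 275.] 0.016 0.03 [340. 275.] 
-0.011 -0.03 [231. 251.] -0.011 0 [282. 251.] -0.011 0.03 [332. 251.] 
[ 566.78009231 -313.85586358    8.        ]
[ 608.991614   -302.70133421    8.        ]
[ 621.76682493 -348.07828853    8.        ]
[ 577.02107917 -359.8762382     8.        ]

[340.4792801  304.32098365] [359.15649681 294.46382333]
[340.74453457 301.76669117] [359.49100183 291.94529758]
[341.0120591  299.19053908] [359.82828344 289.40586657]
```

Call:
carry_out(moves=[0.68,0.2,0,0,0,0.68,0.4,0,0,0,0.68,0.5,0,0,0,0.68,0.5,0,0,0])

```text
time: 2.77
tool_pos: [0.5927, -0.3318, 0.0078]
tool_rot: [0.56, 0.431, 0.561, -0.431]
contact_force: [0.9, 0.0, 0.2]
gripper_width: 0.68
```

```bash
python3 - <<'E'
from h import *
f,c=grab("wrist","w4");f,c=grab("side","s4"); crop(f,320,260,390,320,9,"s4c")
E
```

```text
(no output)
```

View pics/s4c.png

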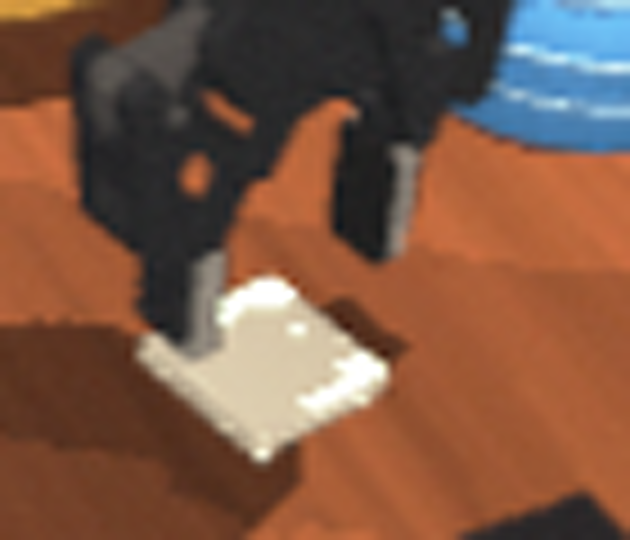

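Call:
carry_out(moves=[0.68,0.2,0,0,0,0.68,0.4,0,0,0,0.68,0.4,0,0,0,0.68,0.4,0,0,0])

```text
time: 3.2
tool_pos: [0.5928, -0.3318, 0.0039]
tool_rot: [0.56, 0.431, 0.561, -0.431]
contact_force: [-0.1, 0.3, -0.1]
gripper_width: 0.681
```

Call:
carry_out(moves=[0.62,0,0,0,0,0.56,0,0,0,0,0.45,0,0,0,0,0.45,0,0,0,0,0.45,0,0,0,0,0.45,0,0,0,0])

```text
time: 3.7
tool_pos: [0.593, -0.332, 0.0044]
tool_rot: [0.561, 0.431, 0.561, -0.431]
contact_force: [0.5, 0.8, 0.8]
gripper_width: 0.448
```

```bash
python3 - <<'E'
from h import *
f,c=grab("wrist","w5");f,c=grab("side","s5"); crop(f,320,260,390,320,9,"s5c")
E
```

```text
(no output)
```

View pics/s5c.png

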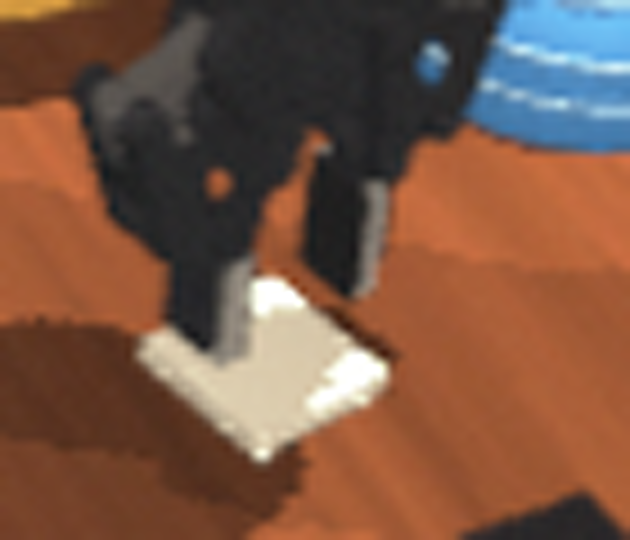

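View pics/w5.png

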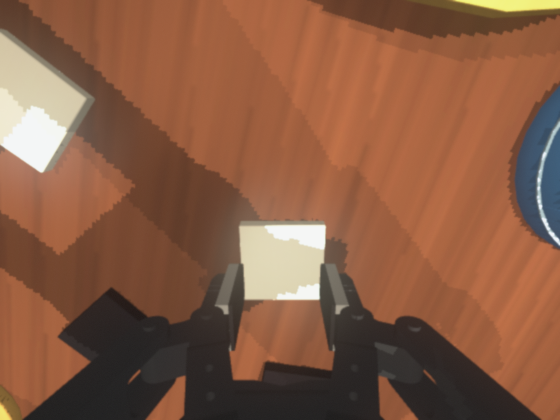

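Call:
carry_out(moves=[0.6,0,0,0,0,0.7,0,0,0,0,0.7,0,0,0,0,0.7,0.2,0,0,0,0.7,0.4,0,0,0,0.7,0.5,0,0,0,0.7,0.5,0,0,0])

```text
time: 4.38
tool_pos: [0.5926, -0.3317, -0.0013]
tool_rot: [0.56, 0.431, 0.561, -0.431]
contact_force: [0.2, -0.4, 0.3]
gripper_width: 0.701
```

Call:
carry_out(moves=[0.7,0.2,0,0,0,0.7,0.4,0,0,0,0.7,0.4,0,0,0])

```text
time: 4.63
tool_pos: [0.5927, -0.3318, -0.0053]
tool_rot: [0.56, 0.431, 0.561, -0.431]
contact_force: [0.0, 0.1, 0.8]
gripper_width: 0.697
```

Call:
carry_out(moves=[0.6,0,0,0,0,0.5,0,0,0,0,0.4,0,0,0,0,0.4,0,0,0,0,0.4,0,0,0,0])

```text
time: 5.05
tool_pos: [0.593, -0.332, -0.0046]
tool_rot: [0.561, 0.431, 0.561, -0.431]
contact_force: [-0.4, 0.1, -0.0]
gripper_width: 0.399
```

```bash
python3 - <<'E'
from h import *
f,c=grab("side","s6"); crop(f,320,260,390,320,9,"s6c")
E
```

```text
(no output)
```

View pics/s6c.png

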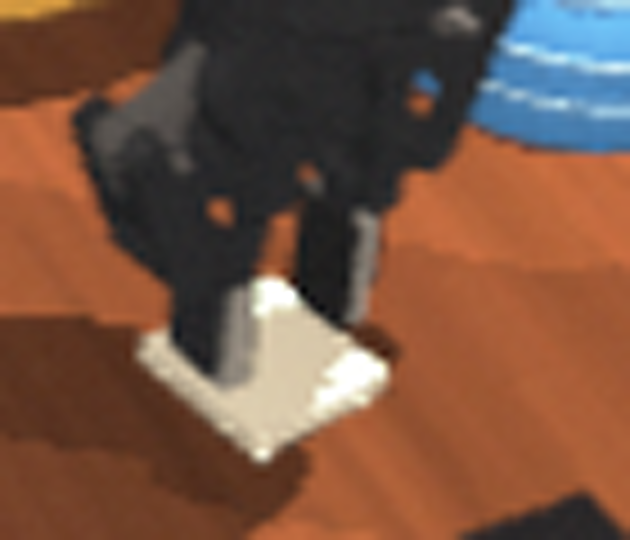

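Call:
carry_out(moves=[0.55,0,0,0,0,0.7,0,0,0,0,0.7,0,0,0,0,0.7,0.2,0,0,0,0.7,0.4,0,0,0,0.7,0.4,0,0,0,0.7,0.4,0,0,0])

```text
time: 5.68
tool_pos: [0.5927, -0.3319, -0.0091]
tool_rot: [0.56, 0.431, 0.561, -0.431]
contact_force: [-0.0, 0.0, -0.2]
gripper_width: 0.698
```

Call:
carry_out(moves=[0.7,0.2,0,0,0,0.7,0.4,0,0,0,0.7,0.4,0,0,0])

```text
time: 5.93
tool_pos: [0.5926, -0.3317, -0.0133]
tool_rot: [0.56, 0.431, 0.561, -0.431]
contact_force: [-0.5, -0.3, -0.2]
gripper_width: 0.697
```

```bash
python3 - <<'E'
from h import *
f,c=grab("side","s7"); crop(f,320,260,390,320,9,"s7c")
E
```

```text
(no output)
```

View pics/s7c.png

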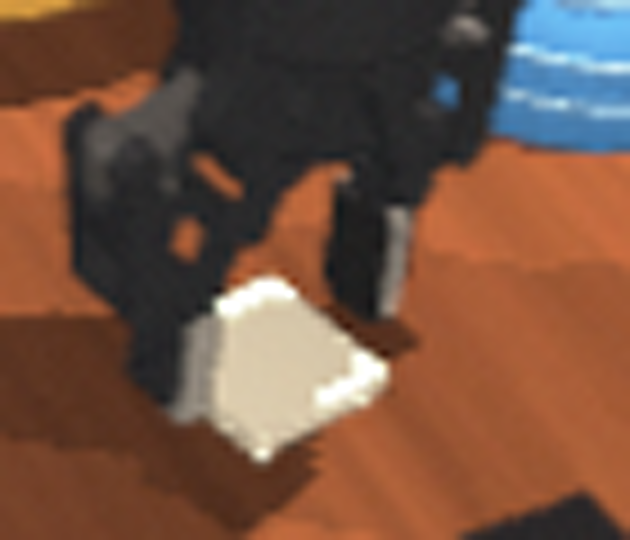

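Call:
carry_out(moves=[0.65,0,0,0,0,0.6,0,0,0,0,0.5,0,0,0,0,0.4,0,0,0,0,0.4,0,0,0,0])

```text
time: 6.4
tool_pos: [0.5934, -0.3322, -0.0118]
tool_rot: [0.561, 0.431, 0.56, -0.431]
contact_force: [-1.0, 0.9, 3.8]
gripper_width: 0.478
```

```bash
python3 - <<'E'
from h import *
f,c=grab("side","s8"); crop(f,320,260,390,320,9,"s8c")
E
```

```text
(no output)
```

View pics/s8c.png

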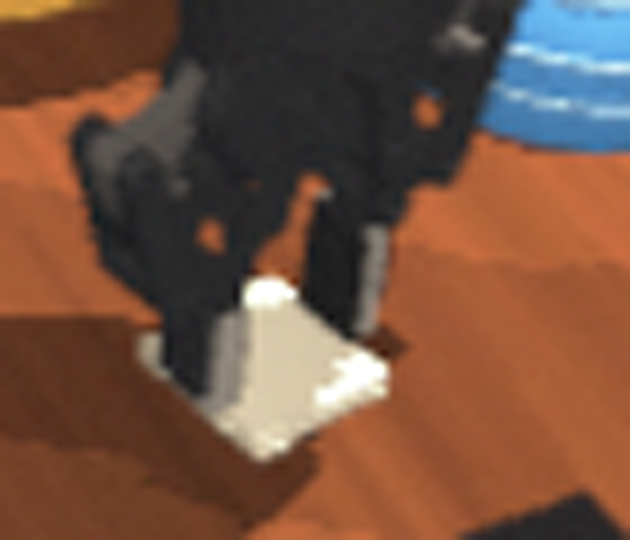

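Call:
carry_out(moves=[0.3,0,0,0,0,0.3,0,0,0,0,0.3,0,0,0,0])

```text
time: 6.7
tool_pos: [0.5934, -0.3322, -0.0118]
tool_rot: [0.561, 0.431, 0.56, -0.431]
contact_force: [-1.5, 1.4, 5.3]
gripper_width: 0.485
```

```bash
python3 - <<'E'
from h import *
f,c=grab("wrist","w9")
E
```

```text
(no output)
```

View pics/w9.png

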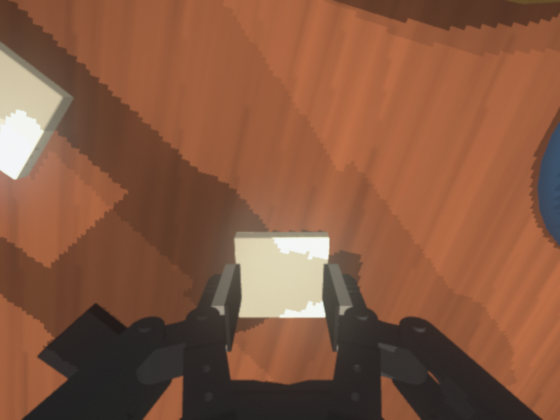

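Call:
carry_out(moves=[0.6,-0.3,0,0,0,0.7,-0.3,0,0,0,0.7,-0.2,0,0,0,0.7,0.2,0,0,0,0.7,0.5,0,0,0,0.7,0.5,0,0,0])

```text
time: 7.25
tool_pos: [0.5921, -0.3314, -0.0193]
tool_rot: [0.56, 0.431, 0.561, -0.431]
contact_force: [0.3, -1.2, -0.5]
gripper_width: 0.703
```

Call:
carry_out(moves=[0.65,0,0,0,0,0.6,0,0,0,0,0.5,0,0,0,0,0.4,0,0,0,0,0.4,0,0,0,0,0.4,0,0,0,0])

```text
time: 7.75
tool_pos: [0.5933, -0.3323, -0.0173]
tool_rot: [0.561, 0.431, 0.56, -0.431]
contact_force: [0.2, -0.4, 1.4]
gripper_width: 0.51
```

```bash
python3 - <<'E'
from h import *
f,c=grab("wrist","w10")
f,c=grab("side","s10"); crop(f,320,260,390,320,9,"s10c")
E
```

```text
(no output)
```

View pics/w10.png

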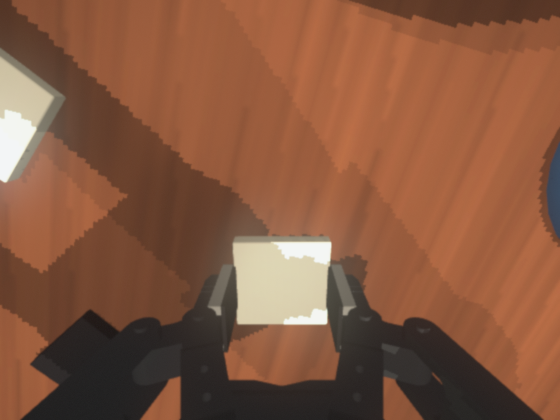

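View pics/s10c.png

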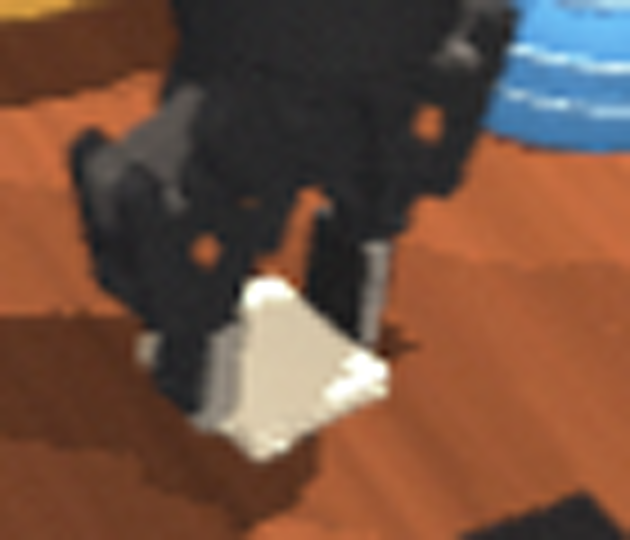

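```bash
python3 - <<'E'
from h import *
c=cam("wrist");T=trot();p=status.state()['tool_pos']
P=np.array([ray(c,*q,.008) for q in [(234,240),(331,239),(331,325),(234,325)]])
m=P.mean(0);print(P*1000,m,np.linalg.norm(P[1]-P[0]),np.linalg.norm(P[2]-P[1]))
print("tile in tool",(T.T@(m-p))*1000, 'angle',np.degrees(np.arctan2(*(P[1]-P[0])[[1,0]])))
E
```

```text
[[ 565.80039048 -315.04292947    8.        ]
 [ 609.12736757 -303.04367003    8.        ]
 [ 623.8433845  -348.92795007    8.        ]
 [ 575.73195741 -361.66691214    8.        ]] [ 0.59362577 -0.33217037  0.008     ] 0.04495785994138635 0.04818639132649211
tile in tool [-2.52526225e+01  3.04370714e-01  2.48644836e-02] angle 15.479890495789874
```

Call:
carry_out(moves=[0.4,-1,0,0,0,0.4,-4,0,0,0,0.4,-8,0,0,0,0.4,-12,0,0,0,0.4,-12,0,0,0,0.4,-12,0,0,0])

```text
time: 8.35
tool_pos: [0.5952, -0.3335, 0.1075]
tool_rot: [0.563, 0.431, 0.558, -0.431]
contact_force: [-0.2, -0.3, -0.8]
gripper_width: 0.515
```

```bash
python3 - <<'E'
from h import *
f,c=grab("wrist","w11")
E
```

View pics/w11.png

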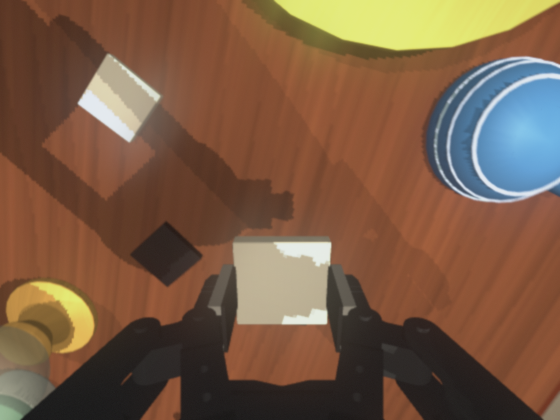

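Call:
carry_out(moves=[0.4,-1,3,-3,0,0.4,-3,6,-6,-0.015,0.4,-5,8.7,-9,-0.015,0.4,-5,8.7,-11,-0.015,0.4,-5,8.7,-11,-0.015,0.4,-5,8.7,-11,-0.015,0.4,-5,8.7,-11,-0.015])

```text
time: 8.98
tool_pos: [0.6474, -0.2031, 0.1497]
tool_rot: [0.562, 0.426, 0.565, -0.427]
contact_force: [-0.2, 0.3, -0.9]
gripper_width: 0.515
```

```bash
python3 - <<'E'
from h import *
f,c=grab("wrist","w12"); np.save("c12.npy",np.hstack([c[1],c[2][:,None]]))
s=status.state();print(s['tool_pos'])
E
```

```text
[ 0.6473627  -0.20371277  0.14986903]
```

View pics/w12.png

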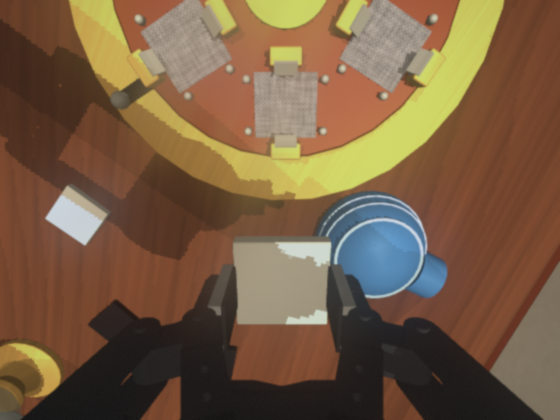

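```bash
python3 - <<'E'
from h import *
f=cv2.imread("pics/w12.png")[:,:,::-1]; crop(f,60,0,460,210,2,"w12c")
c=cam("wrist"); T=trot(); p=status.state()['tool_pos']
for n,q in {'s4':[(246,79),(325,79),(248,131),(323,131)]}.items():
    P=np.array([ray(c,*x,.068) for x in q]); m=P.mean(0)
    print(n,m,np.linalg.norm(P[1]-P[0]),np.linalg.norm(P[2]-P[0]),np.degrees(np.arctan2(*(P[1]-P[0])[[1,0]])),'tool',T.T@(m-p))
h=np.array([.6061,-.0473]);print((T.T@(np.array([.6278,-.1243,.061])-p)))
E
```

```text
s4 [ 0.62760144 -0.12420624  0.068     ] 0.05568829509856251 0.03563244696267966 15.640304465200103 tool [ 0.08203308  0.00276477 -0.08171452]
[ 0.08903219  0.00295305 -0.08155575]
```

View pics/w12c.png

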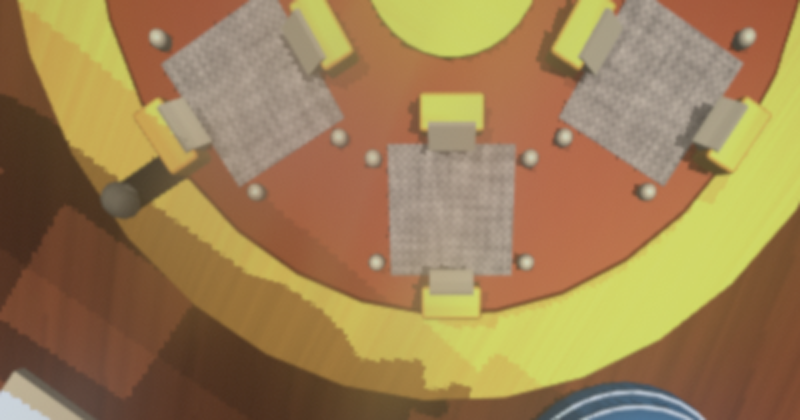

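Call:
carry_out(moves=[0.4,0,0.25,-3,0,0.4,0,0.25,-6,0,0.4,2,0.25,-8.15,0,0.4,5,0.25,-8.15,0,0.4,7,0.25,-8.15,0,0.4,7.5,0.25,-8.15,0,0.4,7.5,0.25,-8.15,0,0.4,7.5,0.25,-8.15,0,0.4,7.5,0.25,-8.15,0])

```text
time: 9.78
tool_pos: [0.6302, -0.1254, 0.0791]
tool_rot: [0.564, 0.427, 0.563, -0.427]
contact_force: [0.3, -0.0, 0.0]
gripper_width: 0.514
```

```bash
cat >> h.py <<'E'
def rel(x,y,z=.061):
    s=status.state();T=trot();d=T.T@(np.array([x,y,z])-s['tool_pos'])
    print('t',s['time'],'pos',s['tool_pos'].round(4),'need cm',(d*100).round(2),'jaw deg',round(np.degrees(np.arctan2(T[1,1],T[0,1])),2),'tilt',(T[:,0]*1000).round(0)[:2],'g',round(s['gripper_width'],3),'F',s['contact_force'].round(1))
E
python3 - <<'E'
from h import *
rel(.6276,-.1242)
f,c=grab("wrist","w13");f,c=grab("side","s13"); crop(f,250,170,390,280,6,"s13c")
E
```

```text
t 9.7833 pos [ 0.6302 -0.1254  0.0791] need cm [ 1.81 -0.22 -0.19] jaw deg 15.69 tilt [ 3. -1.] g 0.514 F [ 0.3 -0.   0. ]
```

View pics/w13.png

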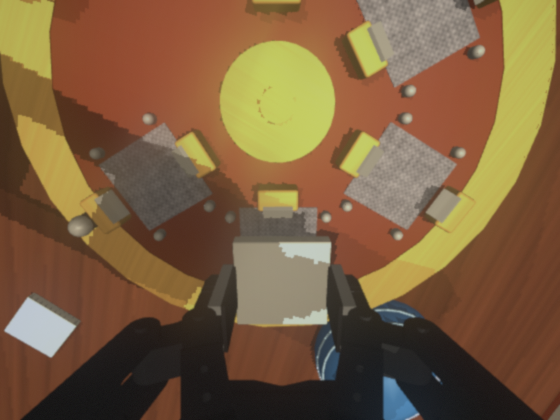

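View pics/s13c.png

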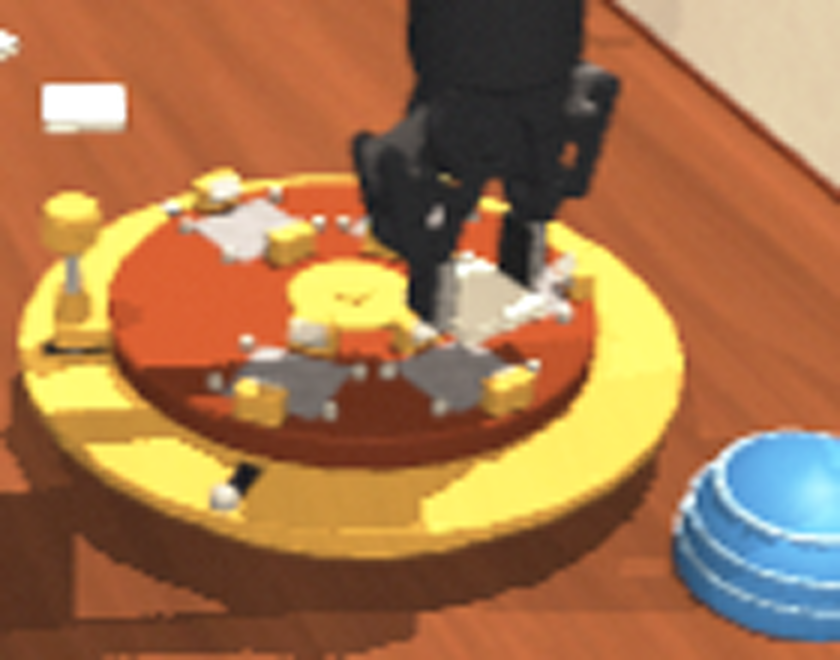

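Call:
carry_out(moves=[0.4,0,-0.1,-0.1,0,0.4,0,-0.2,-0.18,0,0.4,0,-0.2,-0.18,0,0.4,0,-0.2,-0.18,0])

```text
time: 10.22
tool_pos: [0.6267, -0.1229, 0.0776]
tool_rot: [0.564, 0.427, 0.564, -0.427]
contact_force: [0.8, -0.1, -1.3]
gripper_width: 0.514
```

```bash
python3 - <<'E'
from h import *
rel(.6276,-.1242)
E
```

```text
t 10.2167 pos [ 0.6267 -0.1229  0.0776] need cm [1.66 0.06 0.15] jaw deg 15.76 tilt [ 0. -0.] g 0.514 F [ 0.8 -0.1 -1.3]
```

Call:
carry_out(moves=[0.4,0.5,0.05,0.13,0,0.4,1.0,0.05,0.13,0,0.4,1.5,0.05,0.13,0,0.4,1.8,0.05,0.13,0,0.4,1.8,0.05,0.13,0,0.4,1.8,0.05,0.13,0])

```text
time: 10.72
tool_pos: [0.6271, -0.124, 0.0586]
tool_rot: [0.563, 0.427, 0.564, -0.427]
contact_force: [0.5, 0.4, -0.5]
gripper_width: 0.514
```

```bash
python3 - <<'E'
from h import *
rel(.6276,-.1242)
E
```

```text
t 10.7167 pos [ 0.6271 -0.124   0.0586] need cm [-0.24  0.04  0.03] jaw deg 15.76 tilt [-1.  0.] g 0.514 F [ 0.5  0.4 -0.5]
```

Well aligned. Press down in steps.

Call:
carry_out(moves=[0.4,0.3,0.03,0,0,0.4,0.6,0.03,0,0,0.4,0.6,0.03,0,0,0.4,0.6,0.03,0,0])

```text
time: 11.05
tool_pos: [0.629, -0.1241, 0.0548]
tool_rot: [0.565, 0.427, 0.563, -0.426]
contact_force: [-0.2, 2.0, 4.5]
gripper_width: 0.514
```

Call:
carry_out(moves=[0.4,0.3,0,0,0,0.4,0.6,0,0,0,0.4,0.6,0,0,0,0.4,0.6,0,0,0])

```text
time: 11.38
tool_pos: [0.6278, -0.1239, 0.047]
tool_rot: [0.564, 0.427, 0.564, -0.427]
contact_force: [1.1, 1.3, 2.8]
gripper_width: 0.517
```

Call:
carry_out(moves=[0.4,0.3,0,0,0,0.4,0.4,0,0,0,0.4,0.4,0,0,0,0.4,0.4,0,0,0])

```text
time: 11.72
tool_pos: [0.6277, -0.124, 0.0437]
tool_rot: [0.564, 0.427, 0.564, -0.427]
contact_force: [-1.9, 1.5, 5.3]
gripper_width: 0.517
```

Call:
carry_out(moves=[0.55,0,0,0,0,0.62,0,0,0,0,0.66,0,0,0,0,0.66,-0.5,0,0,0,0.66,-2,0,0,0,0.66,-5,0,0,0,0.66,-7,0,4,0,0.66,-7,0,8,0,0.66,-7,0,8,0,0.66,-7,0,8,0])

```text
time: 12.55
tool_pos: [0.6506, -0.2036, 0.1158]
tool_rot: [0.564, 0.428, 0.562, -0.427]
contact_force: [-0.4, -0.9, -0.6]
gripper_width: 0.659
```

```bash
python3 - <<'E'
from h import *
f,c=grab("wrist","w14");crop(f,180,30,400,190,3.5,"w14c");f,c=grab("side","s14"); crop(f,250,170,390,280,6,"s14c")
tiles2(f,c,z=.069); f=cv2.imread("pics/w14.png")[:,:,::-1]; tiles2(f,cam("wrist"),z=.069)
E
```

```text
[287. 300.] 427.1 -346.7 49.7 44.0 64.5
```

View pics/w14.png

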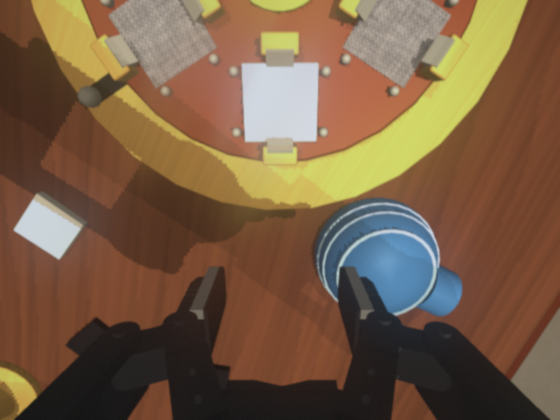

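View pics/s14c.png

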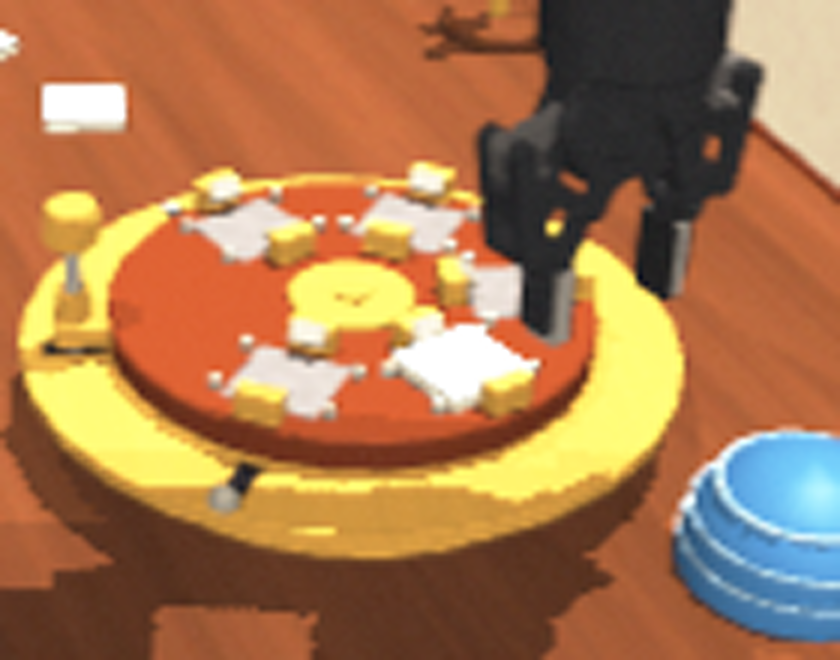

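```bash
python3 - <<'E'
from h import *
# w1 camera: reconstruct from pose (same orientation as start, tool shifted)
K,R,t=cam("side"); 
print('globe foot side',ray((K,R,t),305,383,.01))
K,R,t=cam("scene"); print('globe foot scene',ray((K,R,t),217,164,.01))
E
```

```text
globe foot side [ 0.4046898  -0.51081218  0.01      ]
globe foot scene [ 0.40679876 -0.49201085  0.01      ]
```

Call:
carry_out(moves=[0.8,0,-3,0,0.12,0.8,0,-7,0.5,0.24,0.8,0,-11,1,0.36,0.8,0,-15,1.5,0.48,0.8,0,-19,2,0.6,0.8,0,-21.1,2.5,0.71,0.8,0,-21.1,2.5,0.71,0.8,0,-21.1,2.5,0.71,0.8,0,-21.1,2.5,0.71,0.8,0,-21.1,2.5,0.71])

```text
time: 13.48
tool_pos: [0.454, -0.2815, 0.1134]
tool_rot: [0.381, 0.596, 0.381, -0.596]
contact_force: [0.3, 0.4, -0.1]
gripper_width: 0.801
```

```bash
python3 - <<'E'
from h import *
f,c=grab("wrist","w15"); rel(.453,-.2826,.008); tiles2(f,c)
E
```

```text
t 13.5333 pos [ 0.4541 -0.2816  0.1133] need cm [10.53 -0.06  0.14] jaw deg -24.79 tilt [0. 0.] g 0.799 F [-0.1  0.7 -0.1]
```

View pics/w15.png

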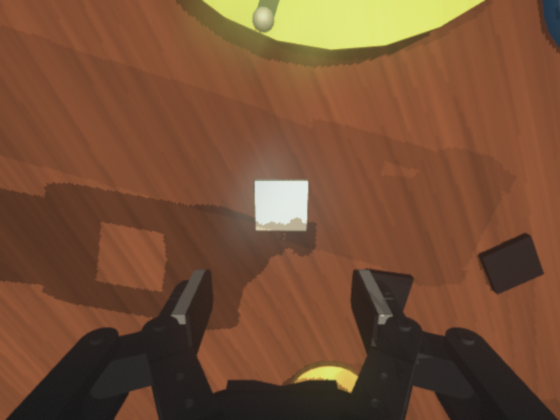

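```bash
python3 - <<'E'
from h import *
f=cv2.imread("pics/w15.png")[:,:,::-1]; c=cam("wrist"); crop(f,220,150,340,260,6,"w15c")
P=np.array([ray(c,*q,.008) for q in [(255,181),(308,181),(308,231),(255,231)]]); m=P.mean(0)
print(m,np.linalg.norm(P[1]-P[0]),np.linalg.norm(P[2]-P[1]),np.degrees(np.arctan2(*(P[1]-P[0])[[1,0]]))); rel(*m)
E
```

```text
[ 0.45330389 -0.28414385  0.008     ] 0.04537755950862785 0.046268761403673614 -24.836588159502035
t 13.5333 pos [ 0.4541 -0.2816  0.1133] need cm [10.53  0.03  0.27] jaw deg -24.79 tilt [0. 0.] g 0.799 F [-0.1  0.7 -0.1]
```

View pics/w15c.png

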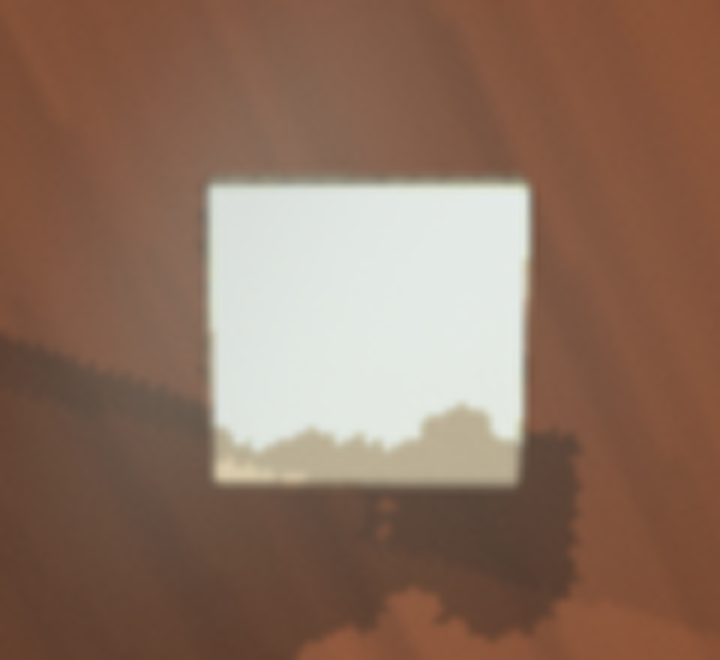

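Call:
carry_out(moves=[0.7,3,0,0.25,0,0.7,6,0,0.25,0,0.7,9,0,0.25,0,0.7,11,0,0.25,0,0.7,12.2,0,0.25,0,0.7,13.1,0,0.25,0,0.7,13.1,0,0.25,0,0.6,13.1,0,0.25,0,0.5,13.1,0,0.25,0,0.4,13.1,0,0.25,0,0.4,13.1,0,0.25,0,0.4,13.1,0,0.25,0])

```text
time: 14.53
tool_pos: [0.4535, -0.2857, -0.0159]
tool_rot: [0.382, 0.597, 0.379, -0.596]
contact_force: [0.5, -0.5, 5.7]
gripper_width: 0.512
```

```bash
python3 - <<'E'
from h import *
f,c=grab("wrist","w16"); rel(.4533,-.2841,.008)
E
```

```text
t 14.5833 pos [ 0.4535 -0.2857 -0.0159] need cm [-2.39 -0.08 -0.14] jaw deg -24.93 tilt [ 3. -2.] g 0.509 F [1.3 0.9 5.2]
```

View pics/w16.png

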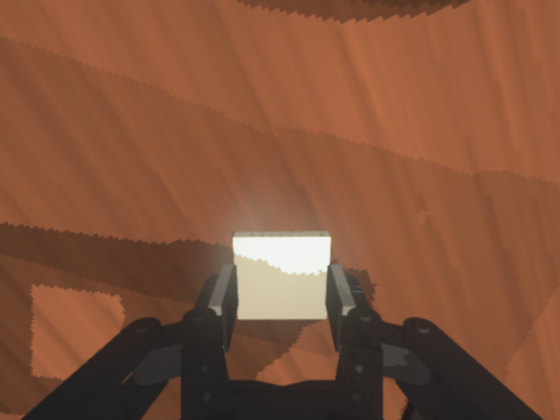

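```bash
python3 - <<'E'
from h import *
c=cam("wrist");T=trot();p=status.state()['tool_pos']
P=np.array([ray(c,*q,.008) for q in [(234,237),(330,237),(327,319),(237,319)]]);m=P.mean(0)
print(np.linalg.norm(P[1]-P[0]),np.linalg.norm(P[2]-P[1]),"tile in tool",(T.T@(m-p))*1000)
E
```

```text
0.04482995152930338 0.045952379017101676 tile in tool [-23.86308365   0.62963723  -1.72557525]
```

Call:
carry_out(moves=[0.4,-1,0,0,0,0.4,-5,0,0,0,0.4,-9,0,0,0,0.4,-13,0,0,0,0.4,-16,0,-2,0.1,0.4,-16,-1,-5,0.2,0.4,-16,-1.4,-9,0.3,0.4,-16,-1.4,-12.9,0.335,0.4,-16,-1.4,-12.9,0.335,0.4,-16,-1.4,-12.9,0.335,0.4,-16,-1.4,-12.9,0.335,0.4,-16,-1.4,-12.9,0.335])

```text
time: 15.58
tool_pos: [0.4933, -0.1626, 0.1422]
tool_rot: [-0.275, -0.651, -0.275, 0.652]
contact_force: [-0.0, 0.0, -0.7]
gripper_width: 0.508
```

```bash
python3 - <<'E'
from h import *
f,c=grab("wrist","w17"); rel(.5503,-.1047)
E
```

```text
t 15.6333 pos [ 0.4933 -0.1628  0.1422] need cm [ 8.11  0.04 -8.14] jaw deg -44.21 tilt [-1. -0.] g 0.514 F [ 0.5 -0.3  0. ]
```

View pics/w17.png

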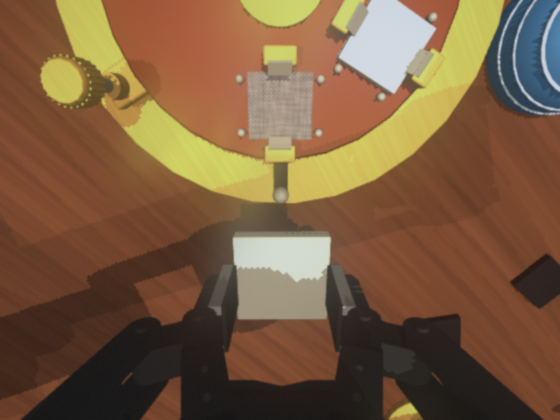

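```bash
cat >> h.py <<'E'
def seatpins(q,z=.068):
    c=cam("wrist"); P=np.array([ray(c,*x,z) for x in q]); m=P.mean(0)
    print('seat',m.round(4),'56?',np.linalg.norm(P[1]-P[0]).round(4),'36?',np.linalg.norm(P[2]-P[0]).round(4),'ang',np.degrees(np.arctan2(*(P[1]-P[0])[[1,0]])).round(2)); rel(m[0],m[1])
E
python3 - <<'E'
from h import *
seatpins([(239,78),(320,78),(241,133),(318,132)])
E
```

```text
seat [ 0.5497 -0.1036  0.068 ] 56? 0.0552 36? 0.0365 ang -44.26
t 15.6333 pos [ 0.4933 -0.1628  0.1422] need cm [ 8.11 -0.08 -8.18] jaw deg -44.21 tilt [-1. -0.] g 0.514 F [ 0.5 -0.3  0. ]
```

Call:
carry_out(moves=[0.4,0,-0.1,-3,0,0.4,0,-0.1,-6,0,0.4,2,-0.1,-8,0,0.4,5,-0.1,-8,0,0.4,7,-0.1,-8,0,0.4,7.6,-0.1,-8,0,0.4,7.6,-0.1,-8,0,0.4,7.6,-0.1,-8,0,0.4,7.6,-0.1,-8,0,0.4,7.6,-0.1,-8,0,0.4,7.6,-0.1,-8,0])

```text
time: 16.55
tool_pos: [0.5498, -0.1043, 0.0681]
tool_rot: [0.276, 0.652, 0.275, -0.65]
contact_force: [-0.5, 0.6, -0.3]
gripper_width: 0.51
```

```bash
python3 - <<'E'
from h import *
f,c=grab("wrist","w18"); rel(.550,-.104)
E
```

```text
t 16.6 pos [ 0.5496 -0.1041  0.0677] need cm [ 0.67  0.02 -0.03] jaw deg -44.13 tilt [ 2. -1.] g 0.51 F [ 0.4 -0.1 -0.9]
```

View pics/w18.png

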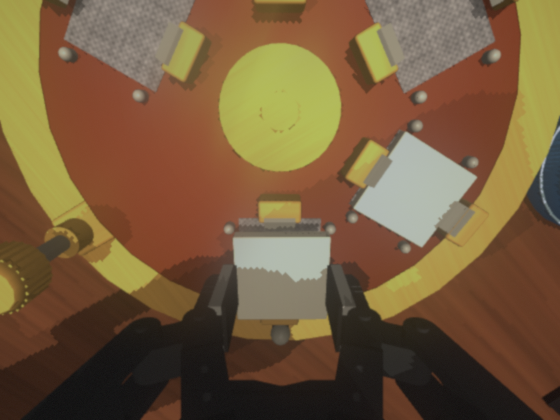

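Call:
carry_out(moves=[0.4,0.5,0,0.1,0,0.4,0.9,0,0.1,0,0.4,1.2,0,0.1,0,0.4,1.5,0,0.1,0,0.4,1.5,0,0.1,0,0.4,1.5,0,0.1,0])

```text
time: 17.1
tool_pos: [0.5484, -0.1047, 0.0514]
tool_rot: [0.276, 0.651, 0.275, -0.651]
contact_force: [0.9, -1.0, 0.8]
gripper_width: 0.51
```

Call:
carry_out(moves=[0.4,0.3,0,0,0,0.4,0.6,0,0,0,0.4,0.6,0,0,0,0.4,0.6,0,0,0])

```text
time: 17.43
tool_pos: [0.548, -0.1045, 0.0451]
tool_rot: [-0.276, -0.651, -0.276, 0.651]
contact_force: [-0.7, -1.2, 3.1]
gripper_width: 0.51
```

Call:
carry_out(moves=[0.4,0.2,0,0,0,0.4,0.3,0,0,0,0.4,0.3,0,0,0,0.4,0.3,0,0,0])

```text
time: 17.77
tool_pos: [0.5487, -0.105, 0.045]
tool_rot: [-0.277, -0.651, -0.276, 0.651]
contact_force: [-7.4, -0.9, 16.1]
gripper_width: 0.511
```

Call:
carry_out(moves=[0.45,-0.25,0,0,0,0.55,-0.25,0,0,0,0.62,-0.25,0,0,0,0.66,-0.3,0,0,0,0.66,-0.8,0,0,0,0.66,-3,0,0,0,0.66,-6,0,0,0,0.66,-8,0,4,0,0.66,-8,0,8,0,0.66,-8,0,8,0,0.66,-8,0,8,0])

```text
time: 18.68
tool_pos: [0.4917, -0.163, 0.123]
tool_rot: [0.275, 0.652, 0.274, -0.651]
contact_force: [0.1, -0.3, -0.1]
gripper_width: 0.664
```

```bash
python3 - <<'E'
from h import *
f,c=grab("wrist","w19");f,c=grab("side","s19"); crop(f,250,170,390,280,6,"s19c")
E
```

```text
(no output)
```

View pics/w19.png

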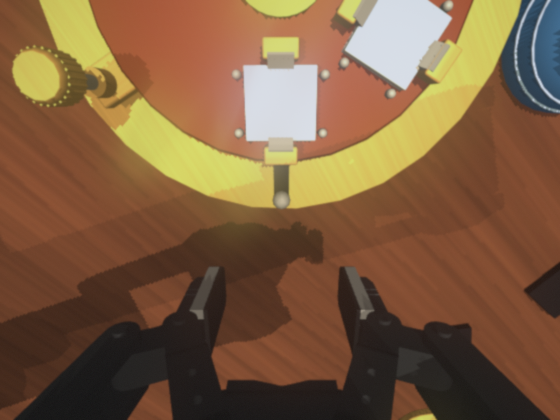

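View pics/s19c.png

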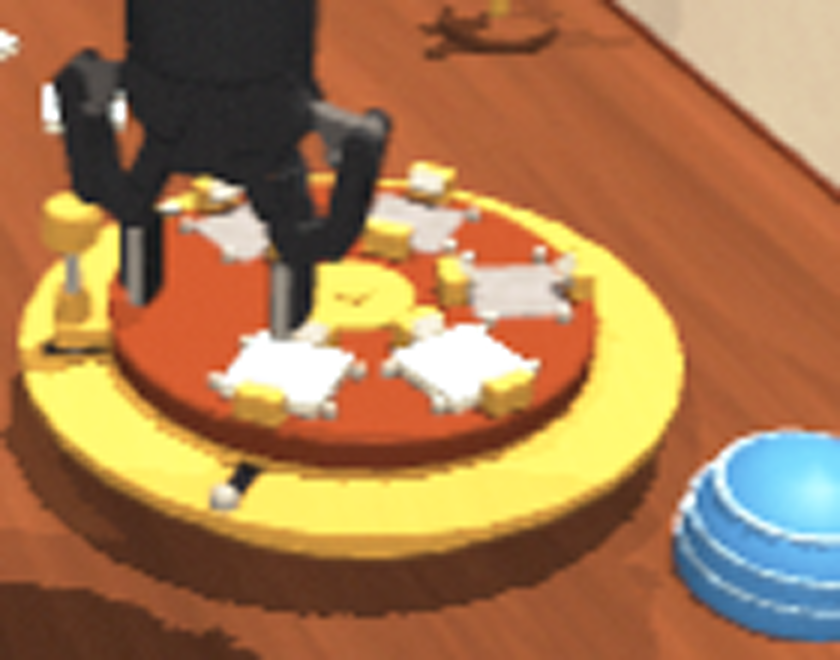

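Call:
carry_out(moves=[0.8,-4,0,0,0,0.8,-8,0,0,0,0.8,-8,-2.5,-3.5,-0.08,0.8,-8,-5,-7,-0.16,0.8,-8,-7.5,-10.5,-0.24,0.8,-8,-10,-14,-0.32,0.8,-8,-12.5,-17.5,-0.4,0.8,-8,-15,-21,-0.475,0.8,-8,-17.5,-24.5,-0.475,0.8,-8,-20,-28,-0.475,0.8,-8,-22.5,-31.5,-0.475,0.8,-8,-25,-35,-0.475])

```text
time: 19.78
tool_pos: [0.5539, 0.2539, 0.2014]
tool_rot: [-0.422, -0.567, -0.422, 0.568]
contact_force: [1.8, -0.1, -0.0]
gripper_width: 0.798
```

```bash
python3 - <<'E'
from h import *
f,c=grab("wrist","w20"); rel(.575,.291,.008); tiles2(f,c)
E
```

```text
t 19.8333 pos [0.5539 0.2604 0.2012] need cm [19.34  1.21 -3.43] jaw deg -16.49 tilt [-1.  6.] g 0.799 F [-2.9  2.2  0.6]
[19. 24.] 354.4 475.3 54.6 40.6 56.9
```

View pics/w20.png

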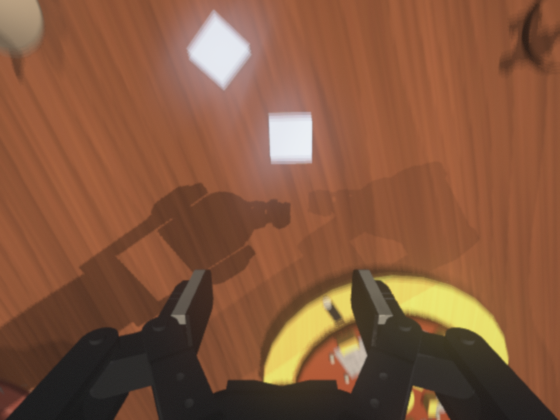

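Call:
carry_out(moves=[0.8,3,0.9,-2,0,0.8,6,0.9,-3.2,0,0.8,9,0.9,-3.2,0,0.8,9,0.9,-3.2,0,0.8,9,0.9,-3.2,0,0.8,9,0.9,-3.2,0,0.8,9,0.9,-3.2,0])

```text
time: 20.42
tool_pos: [0.574, 0.2788, 0.1152]
tool_rot: [0.422, 0.57, 0.421, -0.567]
contact_force: [-0.8, -0.7, -0.1]
gripper_width: 0.801
```

```bash
cat >> h.py <<'E'
def findtile(f,c,z=.008,near=None):
    "subpixel-ish: white blob -> minAreaRect of top-plane points"
    hsv=cv2.cvtColor(f,cv2.COLOR_RGB2HSV)
    m=((hsv[...,2]>140)&(hsv[...,1]<90)).astype(np.uint8)
    cs,_=cv2.findContours(m,cv2.RETR_EXTERNAL,cv2.CHAIN_APPROX_NONE)
    for k in cs:
        if not 800<cv2.contourArea(k)<9000: continue
        q=cv2.approxPolyDP(k,8,True)[:,0]
        P=np.array([ray(c,u,v,z) for u,v in q]);(cx,cy),wh,a=cv2.minAreaRect((P[:,:2]*1000).astype(np.float32))
        print(q.tolist(),(round(cx,1),round(cy,1)),np.round(wh,1),round(a,1))
E
python3 - <<'E'
from h import *
f,c=grab("wrist","w21"); rel(.575,.291,.008); findtile(f,c)
E
```

```text
t 20.4667 pos [0.5741 0.2787 0.1154] need cm [10.74 -0.31 -1.17] jaw deg -16.91 tilt [4. 2.] g 0.798 F [ 0.2 -0.9  0.4]
[[247, 153], [233, 205], [252, 217], [305, 214], [305, 162], [273, 138]] (569.9, 303.0) [68.8 63.7] 74.4
[[228, 42], [194, 28], [159, 46], [139, 95], [154, 132], [172, 138], [209, 125], [222, 136], [245, 84]] (534.2, 388.6) [87.9 71. ] 45.8
```

View pics/w21.png

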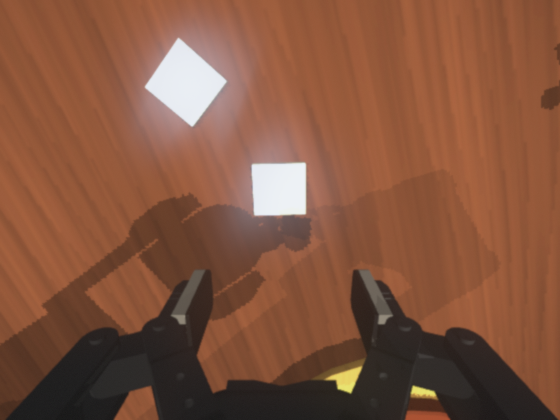

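```bash
cat >> h.py <<'E'
def quad(q,z=.008):
    c=cam("wrist");P=np.array([ray(c,*x,z) for x in q]); m=P.mean(0); e=P[1]-P[0]
    print('quad',m.round(4),np.round([np.linalg.norm(e),np.linalg.norm(P[2]-P[1])],4),'ang',np.degrees(np.arctan2(e[1],e[0])).round(1)); rel(*m)
E
python3 - <<'E'
from h import *
quad([(252,164),(305.5,162.5),(305.5,214.5),(253,216)]); quad([(179,39),(227,82),(193,126),(146,86)])
E
```

```text
quad [0.5762 0.2908 0.008 ] [0.0453 0.0467] ang -15.4
t 20.4667 pos [0.5741 0.2787 0.1154] need cm [10.75 -0.19 -1.19] jaw deg -16.91 tilt [4. 2.] g 0.798 F [ 0.2 -0.9  0.4]
quad [0.532  0.3937 0.008 ] [0.0455 0.0445] ang -58.0
t 20.4667 pos [0.5741 0.2787 0.1154] need cm [10.74 -7.41 -9.75] jaw deg -16.91 tilt [4. 2.] g 0.798 F [ 0.2 -0.9  0.4]
```

Call:
carry_out(moves=[0.7,1,-0.15,-0.8,-0.025,0.7,4,-0.15,-1.2,-0.025,0.7,7,-0.15,-1.2,-0.025,0.7,7,-0.15,-1.2,-0.025,0.7,7,-0.15,-1.2,-0.025,0.7,7,-0.15,-1.2,-0.025,0.7,7,-0.15,-1.2,-0.025])

```text
time: 21.05
tool_pos: [0.5764, 0.2908, 0.0451]
tool_rot: [0.429, 0.564, 0.428, -0.561]
contact_force: [-0.5, 0.6, 0.7]
gripper_width: 0.704
```

```bash
python3 - <<'E'
from h import *
f,c=grab("wrist","w22"); rel(.5762,.2908,.008)
E
```

```text
t 21.1 pos [0.5764 0.2907 0.0451] need cm [ 3.71 -0.03  0.01] jaw deg -15.47 tilt [4. 2.] g 0.7 F [-0.2  0.7  0.2]
```

View pics/w22.png

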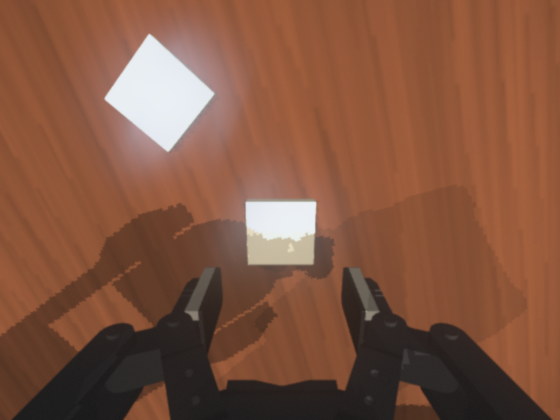

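Call:
carry_out(moves=[0.7,2.5,0,0,0,0.7,4.5,0,0,0,0.7,5.6,0,0,0,0.7,6.2,0,0,0,0.7,6.2,0,0,0,0.6,6.2,0,0,0,0.5,6.2,0,0,0,0.4,6.2,0,0,0,0.4,6.2,0,0,0,0.4,6.2,0,0,0])

```text
time: 21.93
tool_pos: [0.576, 0.2907, -0.0178]
tool_rot: [0.428, 0.564, 0.428, -0.562]
contact_force: [-0.2, 0.6, 6.2]
gripper_width: 0.519
```

```bash
python3 - <<'E'
from h import *
f,c=grab("wrist","w23"); rel(.5762,.2908,.008)
E
```

```text
t 21.9833 pos [ 0.576   0.2907 -0.0178] need cm [-2.57  0.02 -0.02] jaw deg -15.47 tilt [3. 1.] g 0.512 F [ 0.5 -0.4  6. ]
```

View pics/w23.png

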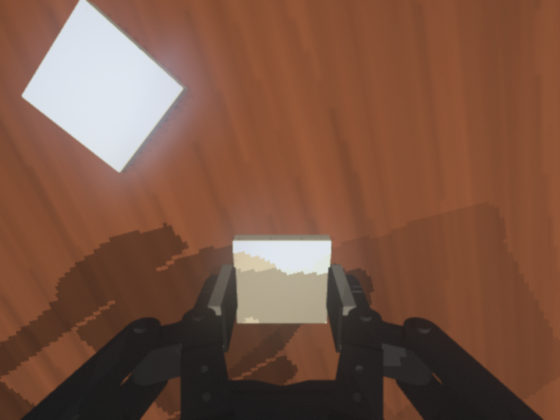

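Call:
carry_out(moves=[0.4,-1,0,0,0,0.4,-5,0,0,0,0.4,-9,0,0,0,0.4,-13,0,1,0.05,0.4,-16.5,1,3,0.15,0.4,-16.5,2.4,6.5,0.25,0.4,-16.5,3.8,10,0.35,0.4,-16.5,5.2,13.5,0.45,0.4,-16.5,6.5,17,0.5,0.4,-16.5,7.8,20.5,0.5,0.4,-16.5,9.1,24,0.5,0.4,-16.5,10.4,27.5,0.5])

```text
time: 22.98
tool_pos: [0.6008, -0.0044, 0.1454]
tool_rot: [-0.276, -0.651, -0.276, 0.651]
contact_force: [0.5, -0.1, 0.1]
gripper_width: 0.516
```

```bash
python3 - <<'E'
from h import *
rel(.6058,-.0469)
E
```

```text
t 22.9833 pos [ 0.6008 -0.0044  0.1454] need cm [8.44 3.33 2.7 ] jaw deg -44.11 tilt [-0.  0.] g 0.516 F [ 0.5 -0.1  0.1]
```

Call:
carry_out(moves=[0.4,0,2,2,0,0.4,0,3.35,2.95,0,0.4,0,3.35,2.95,0,0.4,0,3.35,2.95,0,0.4,0,3.35,2.95,0])

```text
time: 23.4
tool_pos: [0.6046, -0.0465, 0.1452]
tool_rot: [-0.275, -0.651, -0.276, 0.651]
contact_force: [-0.7, -0.6, -0.5]
gripper_width: 0.514
```

```bash
python3 - <<'E'
from h import *
f,c=grab("wrist","w24"); rel(.6616,.0105)
E
```

```text
t 23.45 pos [ 0.6046 -0.0461  0.1452] need cm [ 8.42  0.16 -8.03] jaw deg -44.06 tilt [-0.  0.] g 0.521 F [0.1 0.8 0.3]
```

View pics/w24.png

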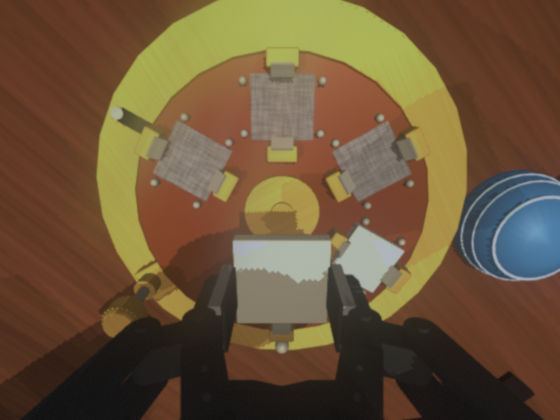

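```bash
python3 - <<'E'
from h import *
seatpins([(242,81),(323,81),(244,134),(320,133.5)])
seatpins([(184,118),(228,142),(154,183),(196,205)])
E
```

```text
seat [0.6613 0.0109 0.068 ] 56? 0.0561 36? 0.0358 ang -44.12
t 23.45 pos [ 0.6046 -0.0461  0.1452] need cm [ 8.42  0.11 -8.04] jaw deg -44.06 tilt [-0.  0.] g 0.521 F [0.1 0.8 0.3]
seat [0.5843 0.0307 0.068 ] 56? 0.035 36? 0.0554 ang -73.02
t 23.45 pos [ 0.6046 -0.0461  0.1452] need cm [ 8.43 -6.8  -4.11] jaw deg -44.06 tilt [-0.  0.] g 0.521 F [0.1 0.8 0.3]
```

Call:
carry_out(moves=[0.4,0,0.12,-3,0,0.4,0,0.12,-6,0,0.4,2,0.12,-8.05,0,0.4,5,0.12,-8.05,0,0.4,7,0.12,-8.05,0,0.4,7.7,0.12,-8.05,0,0.4,7.7,0.12,-8.05,0,0.4,7.7,0.12,-8.05,0,0.4,7.7,0.12,-8.05,0,0.4,7.7,0.12,-8.05,0,0.4,7.7,0.12,-8.05,0])

```text
time: 24.37
tool_pos: [0.663, 0.0096, 0.0703]
tool_rot: [0.276, 0.652, 0.275, -0.65]
contact_force: [1.3, -0.4, -1.2]
gripper_width: 0.514
```

```bash
python3 - <<'E'
from h import *
f,c=grab("wrist","w25"); rel(.6614,.0108)
E
```

```text
t 24.4167 pos [0.6627 0.0096 0.07  ] need cm [ 0.9  -0.18  0.01] jaw deg -44.13 tilt [ 3. -0.] g 0.513 F [ 0.7  0.6 -0.7]
```

View pics/w25.png

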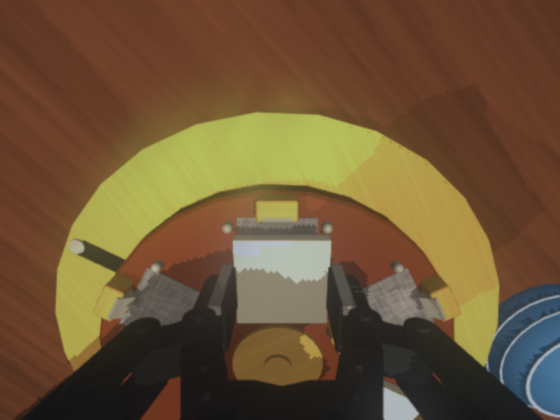

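Call:
carry_out(moves=[0.4,0,-0.17,0,0,0.4,0.5,-0.17,0,0,0.4,0.8,-0.17,0,0,0.4,0.8,-0.17,0,0,0.4,0.8,-0.17,0,0])

```text
time: 24.83
tool_pos: [0.6601, 0.011, 0.0595]
tool_rot: [-0.275, -0.651, -0.276, 0.652]
contact_force: [0.5, 0.5, -1.0]
gripper_width: 0.514
```

```bash
python3 - <<'E'
from h import *
rel(.6614,.0108)
E
```

```text
t 24.8333 pos [0.6601 0.011  0.0595] need cm [-0.15  0.11 -0.08] jaw deg -44.12 tilt [-1.  0.] g 0.514 F [ 0.5  0.5 -1. ]
```

Call:
carry_out(moves=[0.4,0.3,0.08,-0.05,0,0.4,0.7,0.08,-0.05,0,0.4,1.0,0.08,-0.05,0,0.4,1.2,0.08,-0.05,0,0.4,1.2,0.08,-0.05,0])

```text
time: 25.25
tool_pos: [0.662, 0.0102, 0.0485]
tool_rot: [0.276, 0.651, 0.275, -0.651]
contact_force: [-0.1, -2.0, 0.8]
gripper_width: 0.515
```

Call:
carry_out(moves=[0.4,0.3,0,0,0,0.4,0.6,0,0,0,0.4,0.6,0,0,0,0.4,0.6,0,0,0])

```text
time: 25.58
tool_pos: [0.6617, 0.0104, 0.0432]
tool_rot: [-0.276, -0.651, -0.275, 0.651]
contact_force: [-3.8, -2.4, 8.0]
gripper_width: 0.514
```

Call:
carry_out(moves=[0.45,-0.15,0,0,0,0.55,-0.15,0,0,0,0.62,-0.15,0,0,0,0.66,-0.3,0,0,0,0.66,-0.8,0,0,0,0.66,-3,0,0,0,0.66,-6,0,0,0,0.66,-8,0,4,0,0.66,-8,0,8,0,0.66,-8,0,8,0,0.66,-8,0,8,0])

```text
time: 26.5
tool_pos: [0.6051, -0.0477, 0.1231]
tool_rot: [0.275, 0.652, 0.275, -0.651]
contact_force: [-0.3, -1.3, -0.5]
gripper_width: 0.665
```

```bash
python3 - <<'E'
from h import *
f,c=grab("wrist","w26");f,c=grab("side","s26"); f,c=grab("scene","c26"); rel(.532,.394)
for o in tiles(f,c): print(o)
E
```

```text
t 26.65 pos [ 0.6063 -0.0461  0.1224] need cm [  6.15 -35.96 -26.44] jaw deg -44.09 tilt [0. 0.] g 0.661 F [ 0.2 -0.2  0. ]
(array([393., 309.]), 530.9, 396.5, 48.4, 46.9, 32.5)
(array([249., 239.]), 614.0, -47.3, 47.4, 50.4, 47.4)
(array([228., 213.]), 575.8, -197.0, 51.8, 46.5, 22.2)
(array([211., 140.]), 292.6, -692.4, 93.5, 40.0, 35.2)
```

View pics/w26.png

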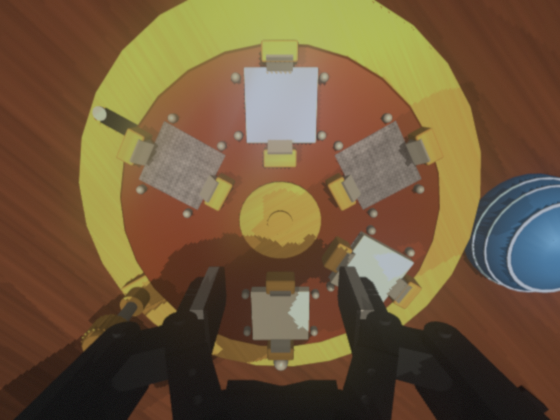

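View pics/c26.png

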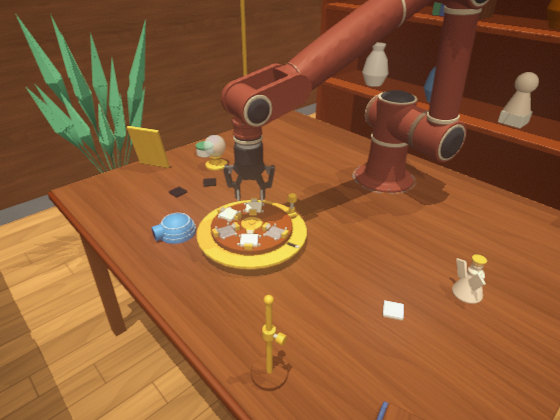

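Call:
carry_out(moves=[0.8,-2,-2,-1.5,-0.12,0.8,-4,-5,-3.7,-0.24,0.8,-4,-8,-6,-0.36,0.8,-4,-11,-8.1,-0.48,0.8,-4,-14,-10.3,-0.6,0.8,-4,-17,-12.5,-0.72,0.8,-4,-20,-14.7,-0.84,0.8,-4,-23,-17,-0.96,0.8,-4,-26,-19.1,-1.08,0.8,-4,-29,-21.3,-1.2,0.8,-4,-32,-23.5,-1.32,0.8,-4,-34,-25,-1.328])

```text
time: 27.65
tool_pos: [0.5345, 0.3739, 0.1619]
tool_rot: [0.619, 0.341, 0.62, -0.34]
contact_force: [-0.3, -0.2, 0.8]
gripper_width: 0.798
```

Call:
carry_out(moves=[0.8,3,0,0,0,0.8,5,0,0,0,0.8,5,0,0,0,0.8,5,0,0,0])

```text
time: 27.98
tool_pos: [0.5345, 0.3699, 0.1103]
tool_rot: [0.618, 0.341, 0.619, -0.344]
contact_force: [0.1, 0.1, 0.6]
gripper_width: 0.801
```

```bash
python3 - <<'E'
from h import *
f,c=grab("wrist","w27"); rel(.532,.394,.008)
E
```

```text
t 28.0333 pos [0.5358 0.3702 0.1123] need cm [10.43  0.95 -2.22] jaw deg 32.01 tilt [-1. -0.] g 0.803 F [ 0.4 -0.1  0.7]
```

View pics/w27.png

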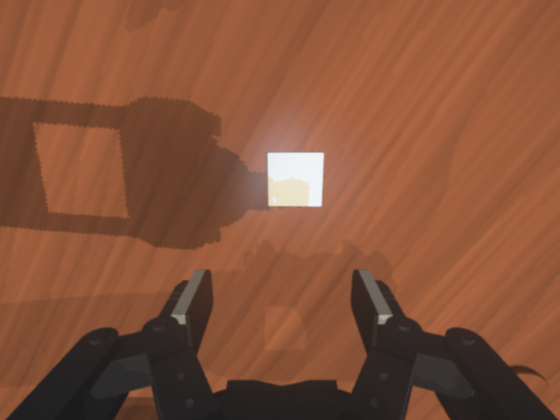

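```bash
python3 - <<'E'
from h import *
quad([(268,153),(323.5,153),(322,206.5),(268.5,206.5)])
E
```

```text
quad [0.5343 0.3941 0.008 ] [0.046  0.0466] ang 32.0
t 28.0333 pos [0.5358 0.3702 0.1123] need cm [10.43  1.15 -2.11] jaw deg 32.01 tilt [-1. -0.] g 0.803 F [ 0.4 -0.1  0.7]
```

Call:
carry_out(moves=[0.7,1,0.7,-1.2,0,0.7,4,1.15,-2.1,0,0.7,7,1.15,-2.1,0,0.7,7,1.15,-2.1,0,0.7,7,1.15,-2.1,0,0.7,7,1.15,-2.1,0])

```text
time: 28.53
tool_pos: [0.5361, 0.394, 0.045]
tool_rot: [0.619, 0.344, 0.618, -0.342]
contact_force: [-0.0, 0.2, 0.6]
gripper_width: 0.701
```

```bash
python3 - <<'E'
from h import *
f,c=grab("wrist","w28"); rel(.534,.394,.008)
E
```

```text
t 28.5833 pos [0.5365 0.3942 0.0458] need cm [ 3.78 -0.24 -0.11] jaw deg 31.94 tilt [4. 2.] g 0.702 F [0.9 0.6 0.8]
```

View pics/w28.png

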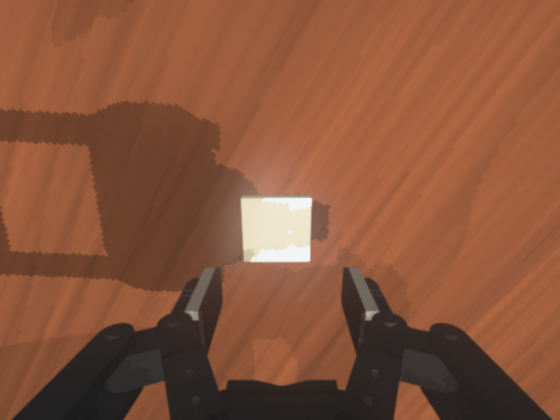

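Call:
carry_out(moves=[0.7,1.5,-0.28,-0.15,0,0.7,3.5,-0.28,-0.15,0,0.7,5,-0.28,-0.15,0,0.7,5.8,-0.28,-0.15,0,0.7,6.2,-0.28,-0.15,0,0.7,6.2,-0.28,-0.15,0,0.6,6.2,-0.28,-0.15,0,0.5,6.2,-0.28,-0.15,0,0.4,6.2,-0.28,-0.15,0,0.4,6.2,-0.28,-0.15,0,0.4,6.2,-0.28,-0.15,0])

```text
time: 29.5
tool_pos: [0.5324, 0.3939, -0.018]
tool_rot: [0.619, 0.344, 0.618, -0.342]
contact_force: [-0.3, 0.0, 5.8]
gripper_width: 0.516
```

```bash
python3 - <<'E'
from h import *
f,c=grab("wrist","w29"); rel(.534,.394,.008)
E
```

```text
t 29.55 pos [ 0.5324  0.3939 -0.0181] need cm [-2.61  0.15  0.07] jaw deg 31.97 tilt [2. 1.] g 0.516 F [0.2 0.1 5.6]
```

View pics/w29.png

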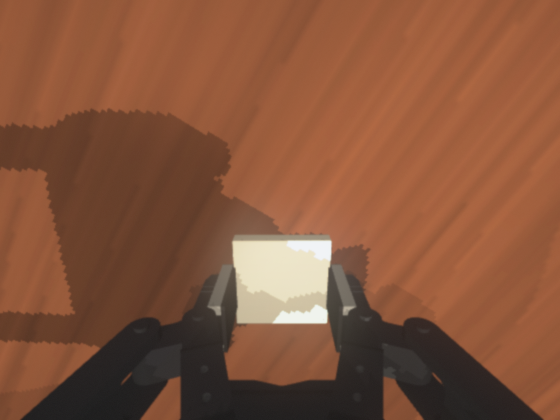

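Call:
carry_out(moves=[0.4,-1,0,0,0,0.4,-5,0,0,0,0.4,-9,0,0,0,0.4,-13,0,1,0.05,0.4,-16.5,-1,3,0.1,0.4,-16.5,-2.5,6.5,0.2,0.4,-16.5,-4,10,0.282,0.4,-16.5,-5.5,13.5,0.282,0.4,-16.5,-7,17,0.282,0.4,-16.5,-8.5,20.5,0.282,0.4,-16.5,-10,24,0.282,0.4,-16.5,-11.5,27.5,0.282])

```text
time: 30.55
tool_pos: [0.5786, 0.0973, 0.1452]
tool_rot: [0.564, 0.426, 0.564, -0.427]
contact_force: [0.5, -0.8, 0.5]
gripper_width: 0.517
```

```bash
python3 - <<'E'
from h import *
rel(.6060,-.0466)
E
```

```text
t 30.55 pos [0.5786 0.0973 0.1452] need cm [ 8.42 -1.28 14.59] jaw deg 15.82 tilt [-1. -0.] g 0.517 F [ 0.5 -0.8  0.5]
```

Call:
carry_out(moves=[0.4,0,-0.4,3.8,0,0.4,0,-0.8,7.6,0,0.4,0,-1.2,11.4,0,0.4,0,-1.4,14.7,0,0.4,0,-1.4,14.7,0,0.4,0,-1.4,14.7,0,0.4,0,-1.4,14.7,0,0.4,0,-1.4,14.7,0])

```text
time: 31.22
tool_pos: [0.6054, -0.0449, 0.1451]
tool_rot: [0.564, 0.426, 0.565, -0.426]
contact_force: [-0.3, -0.2, -1.2]
gripper_width: 0.515
```

```bash
python3 - <<'E'
from h import *
f,c=grab("wrist","w30"); rel(.5842,.0304)
E
```

```text
t 31.2667 pos [ 0.6055 -0.0448  0.1451] need cm [ 8.41  0.02 -7.81] jaw deg 15.92 tilt [-1.  0.] g 0.516 F [-0.2  1.1 -1.5]
```

View pics/w30.png

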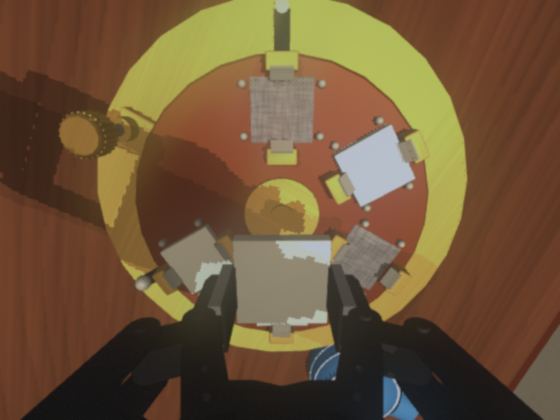

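```bash
python3 - <<'E'
from h import *
seatpins([(241,84),(322,84),(244,136.5),(319.5,136.5)])
E
```

```text
seat [0.584  0.0304 0.068 ] 56? 0.0562 36? 0.0356 ang 15.86
t 31.2667 pos [ 0.6055 -0.0448  0.1451] need cm [ 8.41 -0.   -7.82] jaw deg 15.92 tilt [-1.  0.] g 0.516 F [-0.2  1.1 -1.5]
```

Call:
carry_out(moves=[0.4,0,0.02,-3,0,0.4,0,0.02,-6,0,0.4,2,0.02,-7.8,0,0.4,5,0.02,-7.8,0,0.4,7,0.02,-7.8,0,0.4,7.7,0.02,-7.8,0,0.4,7.7,0.02,-7.8,0,0.4,7.7,0.02,-7.8,0,0.4,7.7,0.02,-7.8,0,0.4,7.7,0.02,-7.8,0,0.4,7.7,0.02,-7.8,0])

```text
time: 32.18
tool_pos: [0.5861, 0.0287, 0.0701]
tool_rot: [0.565, 0.427, 0.563, -0.426]
contact_force: [0.6, 0.6, -0.8]
gripper_width: 0.519
```

```bash
python3 - <<'E'
from h import *
f,c=grab("wrist","w31"); rel(.5842,.0304)
E
```

```text
t 32.2333 pos [0.5858 0.0287 0.0697] need cm [ 0.87 -0.11 -0.21] jaw deg 15.8 tilt [ 2. -0.] g 0.516 F [-0.7  0.  -0.8]
```

View pics/w31.png

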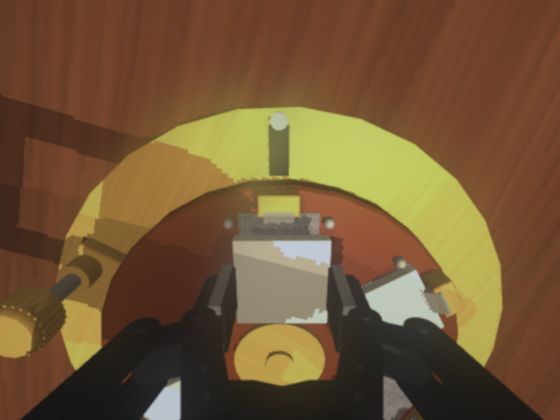

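Call:
carry_out(moves=[0.4,0,-0.05,-0.12,0,0.4,0.5,-0.05,-0.12,0,0.4,0.9,-0.05,-0.12,0,0.4,0.9,-0.05,-0.12,0,0.4,0.9,-0.05,-0.12,0])

```text
time: 32.65
tool_pos: [0.5834, 0.0299, 0.0584]
tool_rot: [0.564, 0.426, 0.564, -0.427]
contact_force: [-0.2, 0.4, -0.9]
gripper_width: 0.517
```

```bash
python3 - <<'E'
from h import *
rel(.5841,.0304)
E
```

```text
t 32.65 pos [0.5834 0.0299 0.0584] need cm [-0.26  0.08 -0.03] jaw deg 15.81 tilt [-2.  0.] g 0.517 F [-0.2  0.4 -0.9]
```

Call:
carry_out(moves=[0.4,0.3,0.05,-0.03,0,0.4,0.7,0.05,-0.03,0,0.4,1.0,0.05,-0.03,0,0.4,1.2,0.05,-0.03,0,0.4,1.2,0.05,-0.03,0])

```text
time: 33.07
tool_pos: [0.5851, 0.0303, 0.0475]
tool_rot: [0.564, 0.427, 0.564, -0.426]
contact_force: [1.6, -0.3, 0.6]
gripper_width: 0.514
```

Call:
carry_out(moves=[0.4,0.3,0,0,0,0.4,0.5,0,0,0,0.4,0.5,0,0,0,0.4,0.5,0,0,0])

```text
time: 33.4
tool_pos: [0.5847, 0.0303, 0.0429]
tool_rot: [0.564, 0.427, 0.564, -0.426]
contact_force: [-0.1, 0.2, 5.8]
gripper_width: 0.515
```

Seated. Release and rise, keeping clear of the knob.

Call:
carry_out(moves=[0.45,-0.1,0,0,0,0.55,-0.1,0,0,0,0.62,-0.1,0,0,0,0.66,-0.3,0,0,0,0.66,-0.8,0,0,0,0.66,-3,0,0,0,0.66,-6,0,0,0,0.66,-10,0,2,0,0.66,-14,0,6,0,0.66,-15,0,8,0,0.66,-15,0,8,0,0.66,-15,0,8,0])

```text
time: 34.4
tool_pos: [0.6076, -0.0481, 0.195]
tool_rot: [0.565, 0.428, 0.562, -0.426]
contact_force: [0.4, -0.2, -0.8]
gripper_width: 0.658
```

```bash
python3 - <<'E'
from h import *
f,c=grab("wrist","w32"); rel(.476,-.0140,.108);f,c=grab("side","s32"); crop(f,240,170,390,280,5,"s32c")
E
```

```text
t 34.45 pos [ 0.6062 -0.0469  0.1926] need cm [  8.46 -11.64  -6.69] jaw deg 15.75 tilt [0. 0.] g 0.66 F [ 0.6  0.6 -0.8]
```

View pics/w32.png

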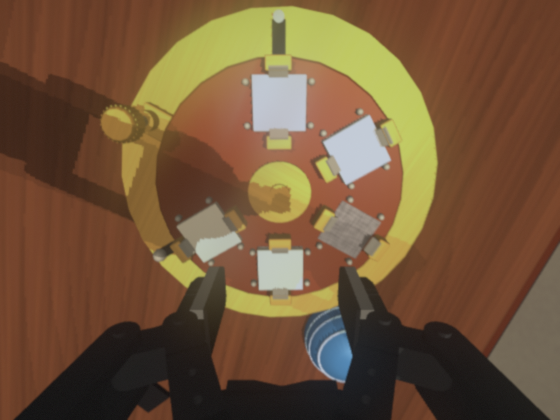

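View pics/s32c.png

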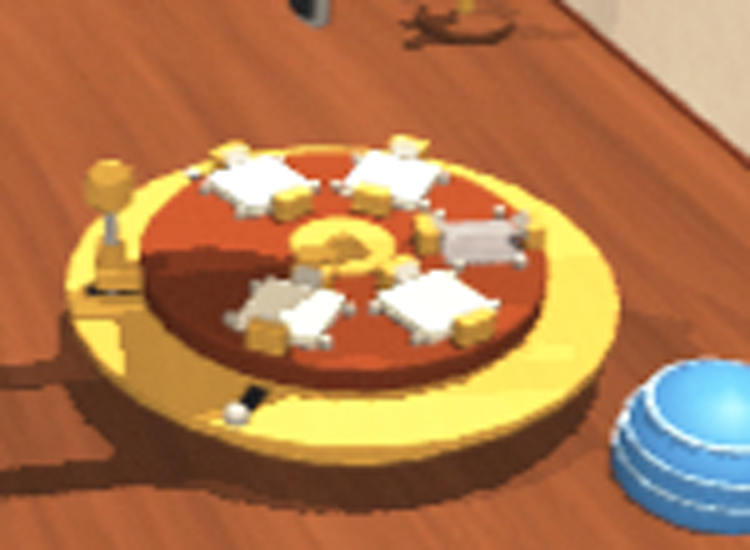

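```bash
python3 - <<'E'
from h import *
c=cam("wrist");print(ray(c,118,122,.1185), proj(c,[.476,-.014,.1185])); print(status.state()['joint_pos'])
c=cam("side"); print(proj(c,[.476,-.014,.108]))
f=cv2.imread("pics/w32.png")[:,:,::-1]; crop(f,80,80,200,170,6,"w32k")
E
```

```text
[ 0.47441303 -0.00931863  0.1185    ] [119.52566596 129.19321279]
[-1.98760407e-01  2.72555164e-02  1.67805702e+00  4.39927891e-04
  1.43858148e+00 -4.74772793e-01]
[261.88012059 207.47262204]
```

View pics/w32k.png

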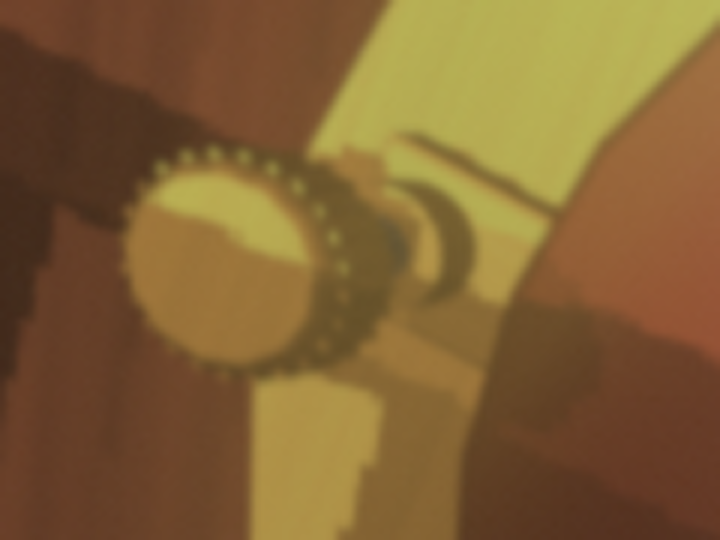

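Call:
carry_out(moves=[0.8,0,-3.5,-2,0,0.8,0,-7,-4,0,0.8,0,-10,-5.8,0,0.8,0,-11.6,-6.7,0,0.8,0,-11.6,-6.7,0,0.8,0,-11.6,-6.7,0,0.8,0,-11.6,-6.7,0,0.8,0,-11.6,-6.7,0])

```text
time: 35.17
tool_pos: [0.4767, -0.0136, 0.1917]
tool_rot: [0.564, 0.426, 0.564, -0.426]
contact_force: [0.2, 0.1, 0.2]
gripper_width: 0.796
```

```bash
python3 - <<'E'
from h import *
f,c=grab("wrist","w33"); rel(.476,-.0140,.108); print(proj(c,[.476,-.014,.1185]))
E
```

```text
t 35.2167 pos [ 0.4768 -0.0137  0.1919] need cm [ 8.39 -0.08  0.01] jaw deg 15.83 tilt [-1.  0.] g 0.798 F [-0.1 -0.4 -0.3]
[280.87604304 216.41941936]
```

View pics/w33.png

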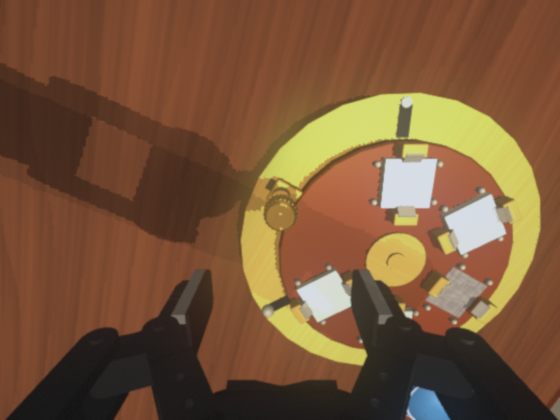

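Call:
carry_out(moves=[0.5,3,-0.06,-0.1,0,0.5,6,-0.06,-0.1,0,0.5,8,-0.06,-0.1,0,0.5,8,-0.06,-0.1,0,0.5,8,-0.06,-0.1,0,0.5,8,-0.06,-0.1,0])

```text
time: 35.72
tool_pos: [0.4767, -0.0133, 0.1137]
tool_rot: [0.565, 0.427, 0.563, -0.426]
contact_force: [0.6, 1.4, -0.1]
gripper_width: 0.499
```

```bash
python3 - <<'E'
from h import *
f,c=grab("wrist","w34"); rel(.476,-.0140,.108); print(proj(c,[.476,-.014,.1185])); f,c=grab("side","s34"); crop(f,220,150,320,240,7,"s34c")
E
```

```text
t 35.7667 pos [ 0.4771 -0.0133  0.1143] need cm [ 0.63 -0.13  0.03] jaw deg 15.81 tilt [ 3. -1.] g 0.498 F [0.2 0.2 0.3]
[280.20170877 265.00829856]
```

View pics/w34.png

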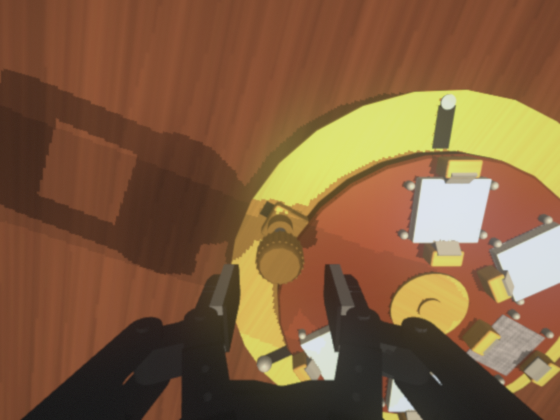

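View pics/s34c.png

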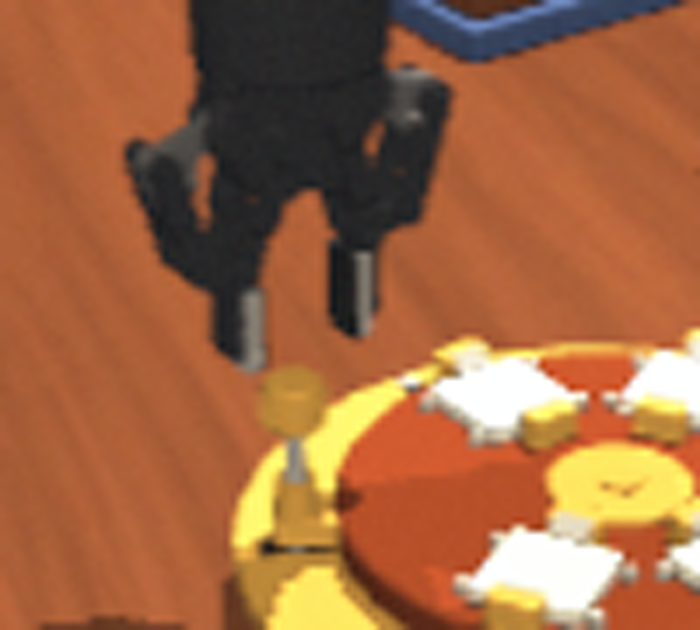

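Call:
carry_out(moves=[0.5,1,-0.1,-0.15,0,0.5,2,-0.1,-0.15,0,0.5,3,-0.1,-0.15,0,0.5,3,-0.1,-0.15,0,0.5,3,-0.1,-0.15,0])

```text
time: 36.23
tool_pos: [0.473, -0.0116, 0.0808]
tool_rot: [0.563, 0.426, 0.565, -0.427]
contact_force: [0.1, -0.1, 1.1]
gripper_width: 0.502
```

```bash
python3 - <<'E'
from h import *
f,c=grab("wrist","w35"); rel(.476,-.0140,.108); f,c=grab("side","s35"); crop(f,220,150,320,240,7,"s35c")
E
```

```text
t 36.2833 pos [ 0.4737 -0.0118  0.0817] need cm [-2.64  0.16  0.28] jaw deg 15.81 tilt [-1.  0.] g 0.5 F [-0.2 -0.5  0.1]
```

View pics/w35.png

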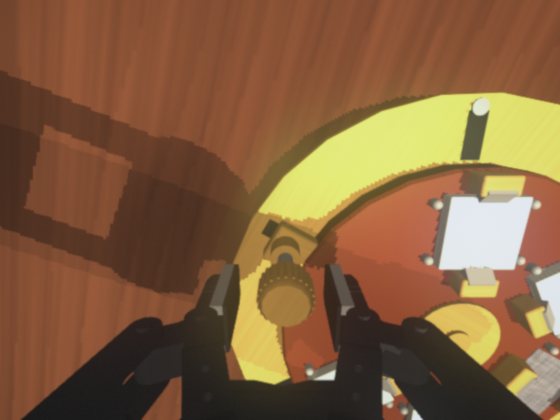

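View pics/s35c.png

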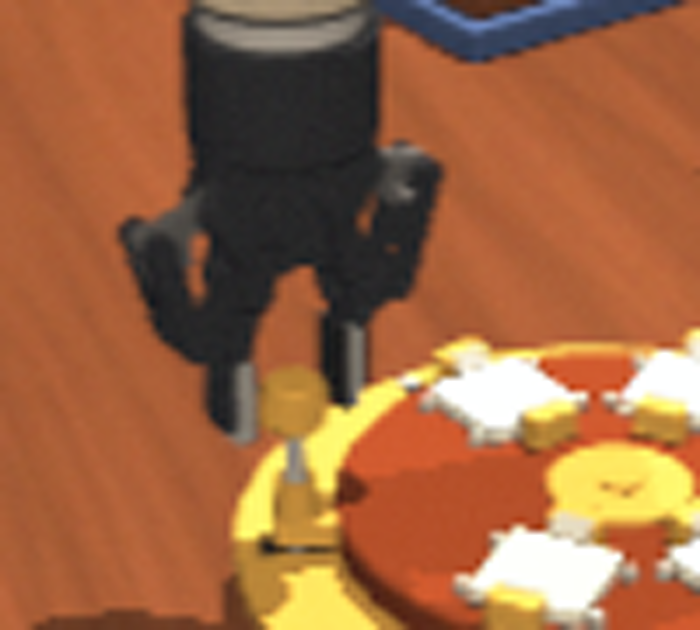

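Call:
carry_out(moves=[0.5,0,0.15,0.1,0,0.5,0,0.15,0.1,0,0.4,0,0.15,0.1,0,0.3,0,0.15,0.1,0,0.2,0,0.15,0.1,0,0.2,0,0.15,0.1,0,0.2,0,0.15,0.1,0])

```text
time: 36.92
tool_pos: [0.4755, -0.0124, 0.0829]
tool_rot: [0.564, 0.426, 0.564, -0.427]
contact_force: [-4.9, 0.6, 5.3]
gripper_width: 0.273
```

```bash
python3 - <<'E'
from h import *
f,c=grab("wrist","w36"); rel(.476,-.0140,.108); f,c=grab("side","s36"); crop(f,220,150,320,240,7,"s36c")
E
```

```text
t 36.9667 pos [ 0.4755 -0.0124  0.0829] need cm [-2.51  0.    0.17] jaw deg 15.82 tilt [-1. -0.] g 0.276 F [-3.9  1.4  5.1]
```

View pics/w36.png

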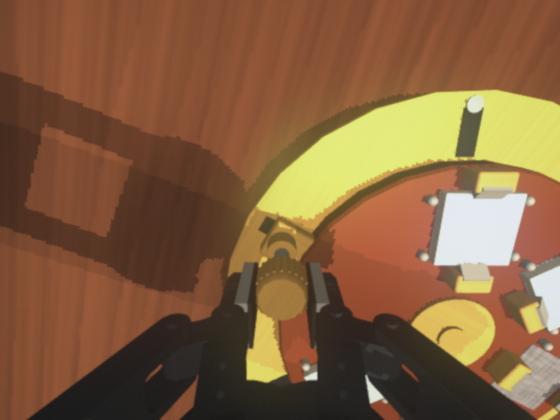

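View pics/s36c.png

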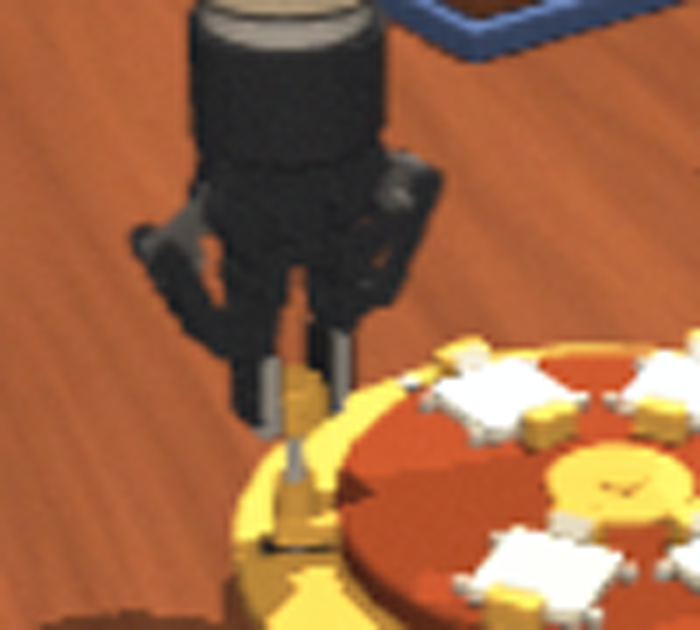

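Call:
carry_out(moves=[0.1,-0.3,0,0,0,0.1,-0.6,0,0,0,0.1,-0.9,0,0,0,0.1,-1.2,0,0,0,0.1,-1.5,0,0,0,0.1,-1.5,0,0,0,0.1,-1.5,0,0,0])

```text
time: 37.6
tool_pos: [0.4754, -0.0124, 0.0968]
tool_rot: [0.564, 0.426, 0.564, -0.427]
contact_force: [1.1, -0.9, -8.5]
gripper_width: 0.28
```

```bash
python3 - <<'E'
from h import *
f,c=grab("wrist","w37"); rel(.476,-.0140,.122); f,c=grab("side","s37"); crop(f,220,150,320,240,7,"s37c")
E
```

```text
t 37.65 pos [ 0.4753 -0.0124  0.0967] need cm [-2.53  0.02  0.18] jaw deg 15.81 tilt [-1.  0.] g 0.277 F [ 0.4 -1.4 -8. ]
```

View pics/s37c.png

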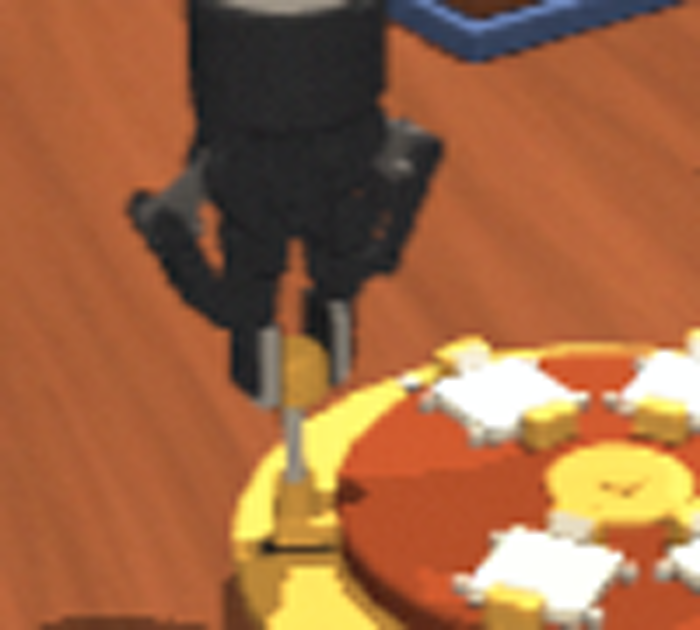

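```bash
python3 -c "
import numpy as np
v=np.array([-11.64,-6.87])
for d in range(6,66,6):
    a=np.radians(d);c,s=np.cos(a),np.sin(a)
    n=np.array([v[0]*c+v[1]*s,-v[0]*s+v[1]*c])-v
    print(d,n.round(2),round(-a,3))
"
```

```text
6 [-0.65  1.25] -0.105
12 [-1.17  2.57] -0.209
18 [-1.55  3.93] -0.314
24 [-1.79  5.33] -0.419
30 [-1.88  6.74] -0.524
36 [-1.82  8.15] -0.628
42 [-1.61  9.55] -0.733
48 [-1.25 10.92] -0.838
54 [-0.76 12.25] -0.942
60 [-0.13 13.52] -1.047
```

Call:
carry_out(moves=[0.1,0,-0.34,0.61,-0.052,0.1,0,-0.65,1.25,-0.105,0.1,0,-0.93,1.9,-0.157,0.1,0,-1.17,2.57,-0.209,0.1,0,-1.38,3.25,-0.262,0.1,0,-1.55,3.93,-0.314,0.1,0,-1.69,4.63,-0.367,0.1,0,-1.79,5.33,-0.419,0.1,0,-1.85,6.03,-0.471,0.1,0,-1.88,6.74,-0.524,0.1,0,-1.88,6.74,-0.524,0.1,0,-1.88,6.74,-0.524])

```text
time: 38.7
tool_pos: [0.4762, -0.0822, 0.0971]
tool_rot: [0.655, 0.267, 0.655, -0.266]
contact_force: [1.4, 0.1, -7.8]
gripper_width: 0.275
```

```bash
python3 - <<'E'
from h import *
f,c=grab("wrist","w38"); f,c=grab("side","s38"); crop(f,220,150,370,270,5,"s38c")
p=status.state()['tool_pos'];h=np.array([.606,-.0468]); d=p[:2]-h; print(np.linalg.norm(d),np.degrees(np.arctan2(d[1],d[0]))%360-165.4,p); rel(.606,-.0468)
E
```

```text
0.13451696725071657 29.80446833068342 [ 0.47619166 -0.08207902  0.09721509]
t 38.8 pos [ 0.4762 -0.0821  0.0972] need cm [ 3.63 11.58  6.84] jaw deg 45.78 tilt [0. 0.] g 0.281 F [ 1.7 -0.  -8.1]
```

View pics/s38c.png

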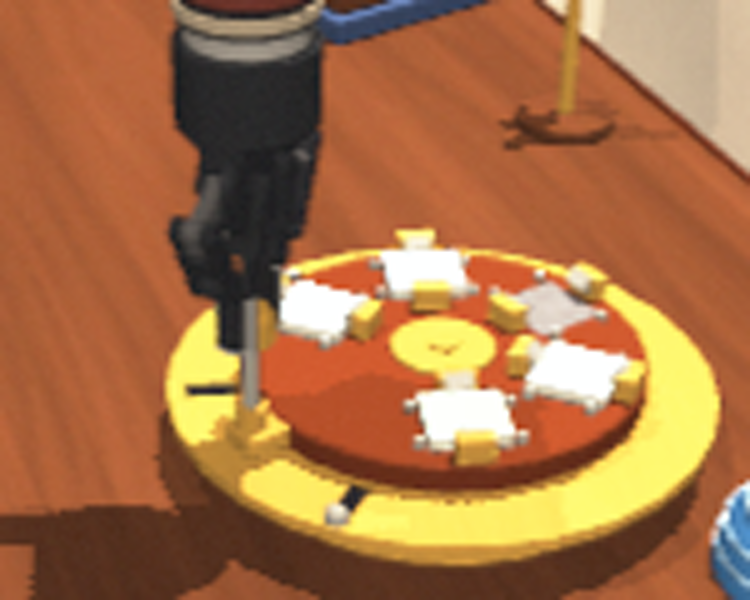

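View pics/w38.png

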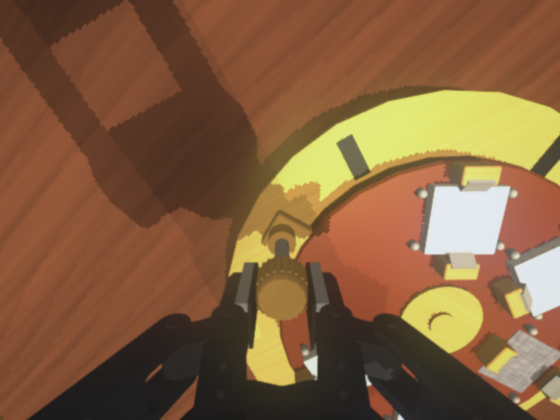

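Call:
carry_out(moves=[0.1,0,-0.34,0.61,-0.052,0.1,0,-0.65,1.25,-0.105,0.1,0,-0.93,1.9,-0.157,0.1,0,-1.17,2.57,-0.209,0.1,0,-1.38,3.25,-0.262,0.1,0,-1.55,3.93,-0.314,0.1,0,-1.69,4.63,-0.367,0.1,0,-1.79,5.33,-0.419,0.1,0,-1.85,6.03,-0.471,0.1,0,-1.88,6.74,-0.524,0.1,0,-1.88,6.74,-0.524,0.1,0,-1.88,6.74,-0.524])

```text
time: 39.8
tool_pos: [0.5117, -0.1419, 0.0972]
tool_rot: [0.702, 0.088, 0.702, -0.087]
contact_force: [4.3, 3.4, -7.6]
gripper_width: 0.281
```

```bash
python3 - <<'E'
from h import *
f,c=grab("wrist","w39"); f,c=grab("side","s39"); crop(f,220,150,370,270,5,"s39c")
p=status.state()['tool_pos'];h=np.array([.606,-.0468]); d=p[:2]-h; print(np.linalg.norm(d),np.degrees(np.arctan2(d[1],d[0]))%360-165.4,p); rel(.606,-.0468)
E
```

```text
0.13394045942413027 59.81960615099564 [ 0.5116535  -0.14187252  0.09730037]
t 39.9 pos [ 0.5117 -0.1419  0.0973] need cm [ 3.65 11.53  6.81] jaw deg 75.79 tilt [1. 1.] g 0.278 F [ 3.8  3.2 -8.3]
```

View pics/s39c.png

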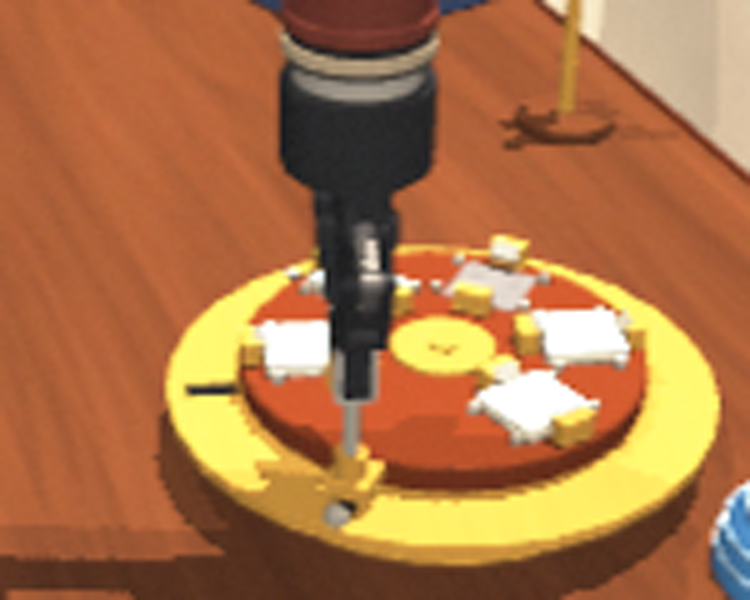

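View pics/w39.png

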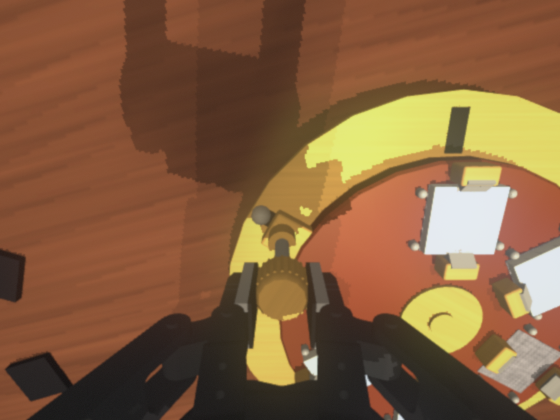

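Call:
carry_out(moves=[0.1,0.3,0.08,0.05,0,0.1,0.6,0.08,0.05,0,0.1,0.9,0.08,0.05,0,0.1,1.2,0.08,0.05,0,0.1,1.5,0.08,0.05,0,0.1,1.5,0.08,0.05,0,0.1,1.5,0.08,0.05,0])

```text
time: 40.48
tool_pos: [0.5125, -0.1425, 0.083]
tool_rot: [0.702, 0.087, 0.701, -0.087]
contact_force: [-0.5, 1.2, -1.9]
gripper_width: 0.279
```

```bash
python3 - <<'E'
from h import *
f,c=grab("side","s40"); crop(f,220,150,370,270,5,"s40c"); rel(.606,-.0468)
E
```

```text
t 40.5333 pos [ 0.5125 -0.1425  0.083 ] need cm [ 2.2  11.57  6.73] jaw deg 75.87 tilt [ 1. -1.] g 0.275 F [-0.3  0.8 -1.7]
```

View pics/s40c.png

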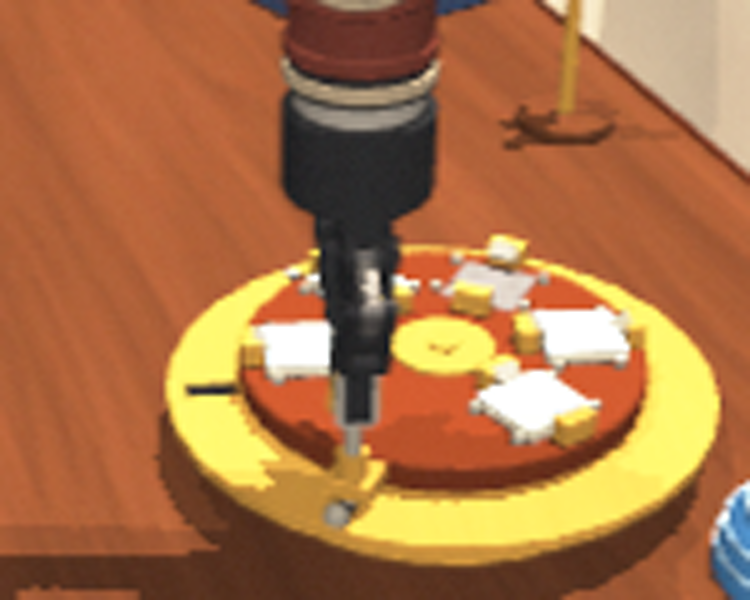

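Call:
carry_out(moves=[0.3,0,0,0,0,0.4,0,0,0,0,0.5,0,0,0,0,0.5,0,0,0,0,0.5,-1,0,0,0,0.5,-3,0,0,0,0.5,-6,0,0,0,0.5,-10,0,0,0,0.5,-14,0,0,0,0.5,-14,0,3,0,0.5,-14,0,6,0,0.5,-14,0,6,0])

```text
time: 41.53
tool_pos: [0.5737, -0.1582, 0.2241]
tool_rot: [0.703, 0.087, 0.7, -0.087]
contact_force: [-1.6, -0.3, 0.4]
gripper_width: 0.495
```

```bash
python3 - <<'E'
from h import *
f,c=grab("wrist","w41");f,c=grab("side","s41"); crop(f,220,150,370,270,5,"s41c"); rel(.606,-.0468)
h=np.array([.606,-.0468]);a=np.radians(165.8+60); k=h+.134*np.array([np.cos(a),np.sin(a)])
for n in ("side","scene"):
  for z in (.0975,.1185,.1075,.1275): print(n,z,proj(cam(n),[*k,z]).round(1))
g,c=grab("scene","c41"); crop(g,180,170,330,280,5,"c41c")
E
```

```text
t 41.6333 pos [ 0.5704 -0.157   0.2225] need cm [16.14 11.55  0.78] jaw deg 75.86 tilt [-1.  0.] g 0.501 F [ 0.4 -0.3 -0.4]
side 0.0975 [290.3 232.3]
side 0.1185 [290.5 225.4]
side 0.1075 [290.4 229.1]
side 0.1275 [290.5 222.5]
scene 0.0975 [253.2 188.6]
scene 0.1185 [253.  182.8]
scene 0.1075 [253.1 185.9]
scene 0.1275 [252.9 180.3]
```

View pics/w41.png

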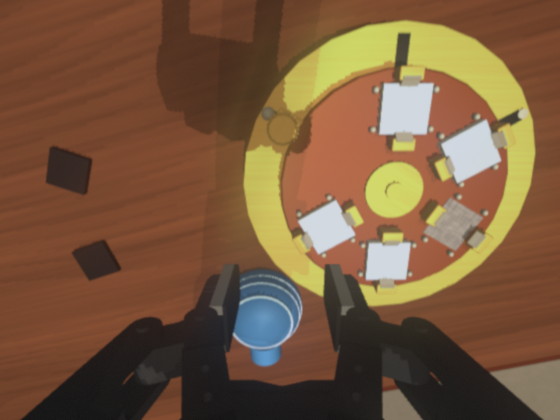

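View pics/s41c.png

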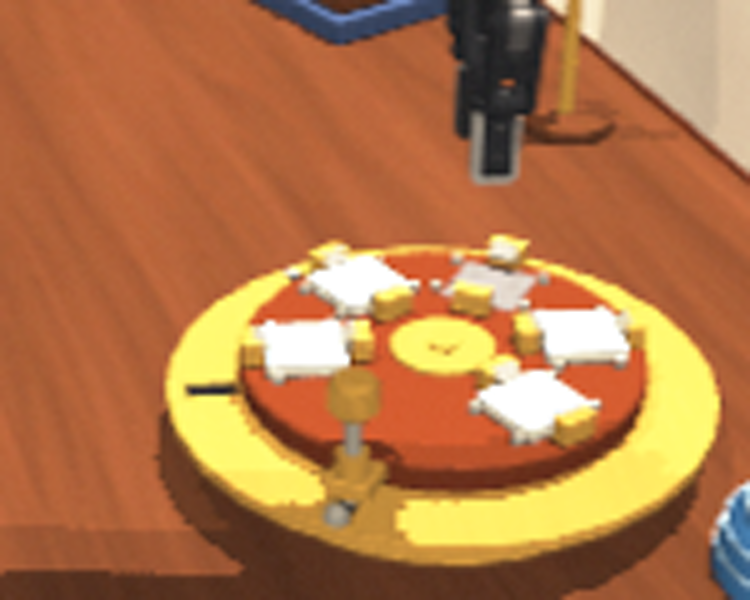

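View pics/c41c.png

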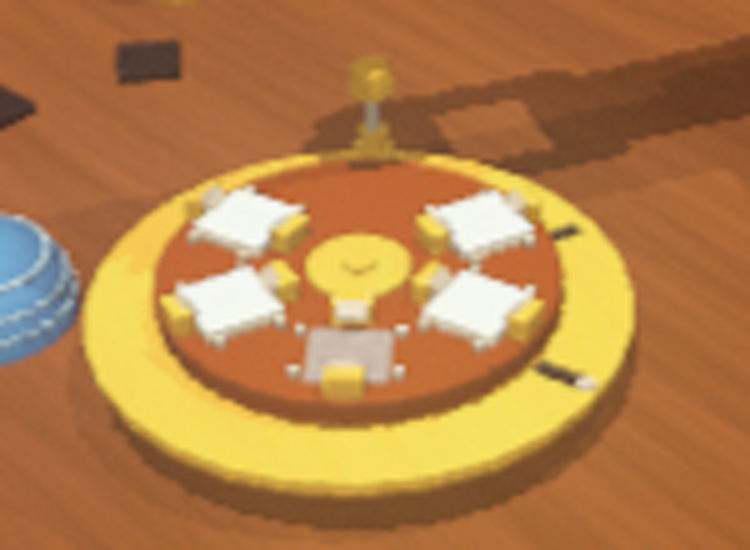

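```bash
python3 - <<'E'
from h import *
f=cv2.imread("pics/w41.png")[:,:,::-1]; crop(f,240,10,540,310,2,"w41c")
E
```

```text
(no output)
```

View pics/w41c.png

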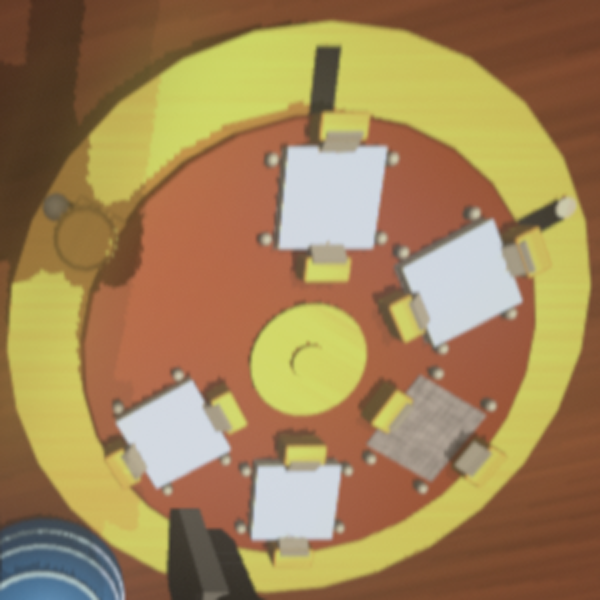

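View pics/c41.png

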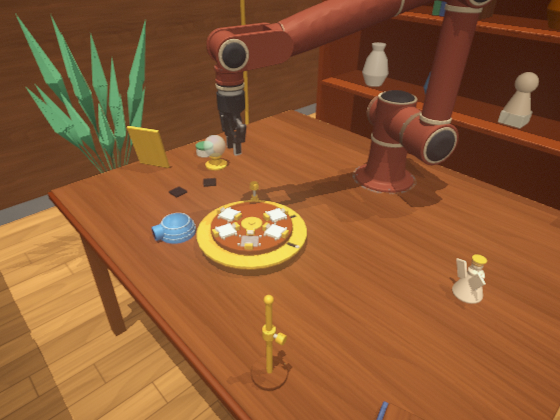

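Each of the four tiles lies under both of its bolts. The plunger is in the domed slot with the knob at its home height, and no white tile is left on the table. Handing in.

```bash
python3 -c "
from plant import workorder; print(workorder.job_done())"
```

```text
the job is handed in; nothing more can be done
None
```

I fitted all four white marble tiles and turned the deck to the domed stop. I handed the job in at about 42 s, and it reported no verdict.

- **Tiles:** I found four white tiles and pressed them into seats 1, 2, 3 and 4. In the last pictures each lies flat with both bolts over its edges. Seat 0 is empty, because there was no fifth tile.
- **Deck:** I lifted the plunger about 14 mm, swung the deck +60° (measured 59.8°) and lowered it again. The gripper came back to the height it had when it first took the knob (0.083 m). In both fixed cameras the knob sits within 0.5 pixel of its expected home height, beside the dome.
- **Left alone:** The angel, igloo, globe and both black tiles look unmoved in the last scene picture.

**Readings that disagreed:**
- **Fingertip height:** The fingertips stood 16–18 mm behind the reported TCP at the tile's width, not 8 mm ahead of it. The first tile therefore took several tries at closing, and once the tips pressed on top of it with about 5 N. From then on I used the height found by touch.
- **Knob position:** The wrist camera put the knob 3–5 mm away from where the deck geometry placed it. I gripped midway between the two, and the grip held.

I did not push on the deck after letting go to test the lock. That the plunger is home rests on the height readings and the pictures.

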